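# Refill the spring-fed pod-bar dispenser and lock its rail

## Task

Refill the coffee-pod dispenser: draw the flat lock blade out of the dispenser and park it upright in the slot of its wooden holder, slide the retaining rail fully open, move the emptied carrier from its lane into the low wooden tray, standing on its base, and load every full refill bar into a lane of its own, flat on the lane floor and pressed by the spring follower against the front lip. Then slide the rail fully shut over the bars and put the lock blade back into the lock slot, upright and down to its shoulder; leave the mill, shaker, jar and cup alone.

Things in the scene. Friction and masses are not known exactly. Their poses are not given: they have to be found in the camera images.
- dispenser: Low aluminium pod-bar dispenser fixed to the worktop, 160 x 214 mm, three open-topped lanes. Origin under its middle; x along the lanes from front lip to rear, y to the left, z up. Lane floors z = 20 mm; lanes 40 mm wide, centred at y = -66, 0, 66 mm; walls up to z = 34 mm. The front lip across all lanes has its inner face at x = -60 mm, its top at z = 29 mm.
- rail (a joint): Slide of the steel retaining rail, m: 0 fully shut, 0.050 fully open (towards the dispenser's -x). 3 N of friction; stays where left. Cross bar 16 mm wide over all lanes, z 36 to 44 mm. Shut, it lies 3 to 19 mm behind the lip's inner face, over the front tongues of loaded bars (tongue tops z = 34 mm); open, 31 to 47 mm in front of that face.
- follower0 (a joint): Slide of the black spring follower (36 mm wide, z 21 to 54 mm) at the rear of the right-hand lane, m: 0 = at rest, its face 100 mm behind the lip; 0.010 behind a loaded bar; 0.028 fully back. Push 2.3 N plus 150 N/m. Load a bar level, its underside just over the lip, rear end against the follower: push to the rear till its front end passes the lip, lower it, let go.
- follower1 (a joint): Slide of the black spring follower (36 mm wide, z 21 to 54 mm) at the rear of the middle lane, m: 0 = at rest, its face 100 mm behind the lip; 0.010 behind a loaded bar; 0.028 fully back. Push 2.3 N plus 150 N/m. Load a bar level, its underside just over the lip, rear end against the follower: push to the rear till its front end passes the lip, lower it, let go.
- follower2 (a joint): Slide of the black spring follower (36 mm wide, z 21 to 54 mm) at the rear of the left-hand lane, m: 0 = at rest, its face 100 mm behind the lip; 0.010 behind a loaded bar; 0.028 fully back. Push 2.3 N plus 150 N/m. Load a bar level, its underside just over the lip, rear end against the follower: push to the rear till its front end passes the lip, lower it, let go.
- rail_handle (a point): Middle of the rail's upright black handle tab, at mid-width of the dispenser: 32 mm long (along the dispenser's x), 10 mm thick (along y), from 42 to 78 mm above the worktop; this point is 62 mm above the worktop and moves with the rail. Grip it from above across its 10 mm. Axes as the dispenser's.
- lane0 (a point): Point on the floor of the right-hand lane (20 mm above the worktop) where the middle of a loaded bar's underside finally lies, i.e. 55 mm behind the inner face of the lip. Axes as the dispenser's.
- lane1 (a point): Point on the floor of the middle lane (20 mm above the worktop) where the middle of a loaded bar's underside finally lies, i.e. 55 mm behind the inner face of the lip. Axes as the dispenser's.
- lane2 (a point): Point on the floor of the left-hand lane (20 mm above the worktop) where the middle of a loaded bar's underside finally lies, i.e. 55 mm behind the inner face of the lip. Axes as the dispenser's.
- lock_slot (a point): Middle of the mouth of the lock slot at the left (+y) end of the rail when the rail is shut (a fixed point of the dispenser, at the top of the rail's ear, 44 mm above the worktop). Slot 9 mm (x) by 41 mm (y), through the rail's 8 mm ear and on into the dispenser's side block, 40 mm deep in all; the two line up only when the rail is shut. Axes as the dispenser's.
- bar0_mid (a point): Centre of a loose refill bar (100 g), 28 mm over its underside: white tray 110 (x) x 34 x 14 mm, on its middle a brown block 60 (x) x 30 mm up to 56 mm over the underside, so a low 25 mm tongue is left at each end. Same either way round; z up. Grip the block across its 30 mm. Two or three bars are present (absent: None).
- bar1_mid (a point): Centre of a loose refill bar (100 g), 28 mm over its underside: white tray 110 (x) x 34 x 14 mm, on its middle a brown block 60 (x) x 30 mm up to 56 mm over the underside, so a low 25 mm tongue is left at each end. Same either way round; z up. Grip the block across its 30 mm. Two or three bars are present (absent: None).
- bar2_mid (a point): Centre of a loose refill bar (100 g), 28 mm over its underside: white tray 110 (x) x 34 x 14 mm, on its middle a brown block 60 (x) x 30 mm up to 56 mm over the underside, so a low 25 mm tongue is left at each end. Same either way round; z up. Grip the block across its 30 mm. Two or three bars are present (absent: None).
- empty0_mid (a point): Centre of an emptied carrier (60 g), 28 mm over its underside: the same white tray, 110 (x) x 34 x 14 mm, with only a white spine 60 (x) x 12 mm on its middle, up to 56 mm over the underside. One of the three is present (absent: None), loaded in the right-hand lane at the start. Grip the spine across its 12 mm and lift straight up.
- empty1_mid (a point): Centre of an emptied carrier (60 g), 28 mm over its underside: the same white tray, 110 (x) x 34 x 14 mm, with only a white spine 60 (x) x 12 mm on its middle, up to 56 mm over the underside. One of the three is present (absent: None), loaded in the middle lane at the start. Grip the spine across its 12 mm and lift straight up.
- empty2_mid (a point): Centre of an emptied carrier (60 g), 28 mm over its underside: the same white tray, 110 (x) x 34 x 14 mm, with only a white spine 60 (x) x 12 mm on its middle, up to 56 mm over the underside. One of the three is present (absent: None), loaded in the left-hand lane at the start. Grip the spine across its 12 mm and lift straight up.
- returns: Low open wooden tray for emptied carriers, 170 (x) x 94 (y) x 25 mm, walls and floor 4 mm thick, fixed to the worktop. Origin under its middle, z up.
- key_grip (a point): Middle of the black handle of the loose lock blade (60 g): steel blade 5 (x) x 36 (y) mm, 40 mm long downwards, under a handle 14 (x) x 46 (y) x 34 mm high whose underside is the shoulder. This point is 57 mm above the blade's lower end, 17 mm above the shoulder. Starts in the lock slot. Same after half a turn about z. Grip the handle across its 14 mm.
- holder: Wooden block 64 x 80 x 44 mm fixed to the worktop, with a 9 x 41 mm slot right through it from above in which the lock blade can stand with its shoulder on the block's top, blade tip 4 mm over the worktop; empty at the start. Origin under its middle; slot long side along y.
- pepper_mill: Wooden pepper mill, 58 mm wide, 160 mm high, standing; bystander. Origin at the middle of its underside.
- salt_shaker: Glass salt shaker, 44 mm wide, 90 mm high, standing; bystander. Origin at the middle of its underside.
- spice_0: Spice jar with a lid, 45 mm wide, 106 mm high, standing; bystander. Origin at the middle of its underside.
- cup: White espresso cup, 61 x 78 x 54 mm, standing; bystander. Origin at the middle of its underside.
There are look-alikes about, which are no part of the job. What is shaped like the part that bears bar2_mid but blue or yellow is not meant.

How it is judged (in metres and radians):
On the way, in this order (a step that is already met when the one before it is completed fails the run):
1. the lock blade is parked upright in the holder (x of key_grip in the frame of holder between -0.005 and 0.005 m and y of key_grip in the frame of holder between -0.005 and 0.005 m and z of key_grip in the frame of holder below 0.0645 m and angle between key_grip's own z axis and vertical below 0.1 rad), for 0.2 s.
2. the rail is slid fully open (value of joint rail above 0.045 m), for 0.2 s.
3. the emptied carrier stands in the low tray and every bar present lies loaded in a lane, with the rail still open (x of bar0_mid in the frame of dispenser between -0.009 and -0.0015 m and (y of bar0_mid in the frame of dispenser between -0.072 and -0.06 m or y of bar0_mid in the frame of dispenser between -0.006 and 0.006 m or y of bar0_mid in the frame of dispenser between 0.06 and 0.072 m) and z of bar0_mid in the frame of dispenser between 0.045 and 0.0505 m and angle between each of bar0_mid, bar1_mid, bar2_mid's own z axis and vertical below 0.06 rad and x of bar1_mid in the frame of dispenser between -0.009 and -0.0015 m and (y of bar1_mid in the frame of dispenser between -0.072 and -0.06 m or y of bar1_mid in the frame of dispenser between -0.006 and 0.006 m or y of bar1_mid in the frame of dispenser between 0.06 and 0.072 m) and z of bar1_mid in the frame of dispenser between 0.045 and 0.0505 m and x of bar2_mid in the frame of dispenser between -0.009 and -0.0015 m and (y of bar2_mid in the frame of dispenser between -0.072 and -0.06 m or y of bar2_mid in the frame of dispenser between -0.006 and 0.006 m or y of bar2_mid in the frame of dispenser between 0.06 and 0.072 m) and z of bar2_mid in the frame of dispenser between 0.045 and 0.0505 m and x of empty0_mid in the frame of returns between -0.035 and 0.035 m and y of empty0_mid in the frame of returns between -0.032 and 0.032 m and z of each of empty0_mid, empty1_mid, empty2_mid in the frame of returns below 0.04 m and angle between each of empty0_mid, empty1_mid, empty2_mid's own z axis and vertical below 0.15 rad and x of empty1_mid in the frame of returns between -0.035 and 0.035 m and y of empty1_mid in the frame of returns between -0.032 and 0.032 m and x of empty2_mid in the frame of returns between -0.035 and 0.035 m and y of empty2_mid in the frame of returns between -0.032 and 0.032 m and value of joint rail above 0.03 m), for 0.2 s.
4. the rail is slid fully shut over the loaded bars (x of bar0_mid in the frame of dispenser between -0.009 and -0.0015 m and (y of bar0_mid in the frame of dispenser between -0.072 and -0.06 m or y of bar0_mid in the frame of dispenser between -0.006 and 0.006 m or y of bar0_mid in the frame of dispenser between 0.06 and 0.072 m) and z of bar0_mid in the frame of dispenser between 0.045 and 0.0505 m and angle between each of bar0_mid, bar1_mid, bar2_mid's own z axis and vertical below 0.06 rad and x of bar1_mid in the frame of dispenser between -0.009 and -0.0015 m and (y of bar1_mid in the frame of dispenser between -0.072 and -0.06 m or y of bar1_mid in the frame of dispenser between -0.006 and 0.006 m or y of bar1_mid in the frame of dispenser between 0.06 and 0.072 m) and z of bar1_mid in the frame of dispenser between 0.045 and 0.0505 m and x of bar2_mid in the frame of dispenser between -0.009 and -0.0015 m and (y of bar2_mid in the frame of dispenser between -0.072 and -0.06 m or y of bar2_mid in the frame of dispenser between -0.006 and 0.006 m or y of bar2_mid in the frame of dispenser between 0.06 and 0.072 m) and z of bar2_mid in the frame of dispenser between 0.045 and 0.0505 m and value of joint rail below 0.003 m), for 0.2 s.
5. the lock blade is in the lock slot down to its shoulder (all of step 4 and x of key_grip in the frame of lock_slot between -0.004 and 0.004 m and y of key_grip in the frame of lock_slot between -0.005 and 0.005 m and z of key_grip in the frame of lock_slot between 0.012 and 0.0195 m and angle between key_grip's own z axis and vertical below 0.1 rad), for 0.2 s.
At the end, for the whole second after the job is handed in: Each bar flat on the floor of its own lane (6 mm across, 4 mm along), rail shut within 3 mm, lock blade upright in the lock slot within 5 mm of its middle and with its shoulder within 2.5 mm of the ear; emptied carrier on its base in the low tray; bystanders upright, within 30 mm (all of step 5 and x of empty0_mid in the frame of returns between -0.035 and 0.035 m and y of empty0_mid in the frame of returns between -0.032 and 0.032 m and z of each of empty0_mid, empty1_mid, empty2_mid in the frame of returns below 0.04 m and angle between each of empty0_mid, empty1_mid, empty2_mid's own z axis and vertical below 0.15 rad and x of empty1_mid in the frame of returns between -0.035 and 0.035 m and y of empty1_mid in the frame of returns between -0.032 and 0.032 m and x of empty2_mid in the frame of returns between -0.035 and 0.035 m and y of empty2_mid in the frame of returns between -0.032 and 0.032 m and distance of each of pepper_mill, salt_shaker, spice_0, cup from where it was at the start of the episode below 0.03 m and angle between each of pepper_mill, salt_shaker, spice_0, cup's own z axis and vertical below 0.2 rad); the robot touches nothing.
It fails at once if the mill is knocked over or pushed away (distance of pepper_mill from where it was at the start of the episode above 0.04 m or angle between pepper_mill's own z axis and vertical above 0.5 rad).
It fails at once if the shaker is knocked over or pushed away (distance of salt_shaker from where it was at the start of the episode above 0.04 m or angle between salt_shaker's own z axis and vertical above 0.5 rad).
It fails at once if the jar is knocked over or pushed away (distance of spice_0 from where it was at the start of the episode above 0.04 m or angle between spice_0's own z axis and vertical above 0.5 rad).
It fails at once if the cup is knocked over or pushed away (distance of cup from where it was at the start of the episode above 0.04 m or angle between cup's own z axis and vertical above 0.5 rad).
Of bar0, bar1, bar2 only 2 to 3 are there at a start; the rules pass over those that are not, and their reading is None.
Of empty0, empty1, empty2 only 1 to 1 are there at a start; the rules pass over those that are not, and their reading is None.
At some moment in a run one of bar0, bar1, bar2 may be knocked a few centimetres aside while the robot is not near it.
It also fails if it takes over 200 s, if anything falls off the work surface, if the arm or the gripper's body presses on something with over 40 N, if the wrist force passes 120 N, or if a joint passes its speed limit or range.

## Robot

A 6-joint arm with a two-finger parallel gripper is mounted at the origin on a cart in front of the work surface, level with it; the furniture and walls round the work are solid. World frame = base frame: x ahead of the robot, y to its left, z up, the work surface at z = 0. Lengths are in mm, angles in degrees, forces in N, time in s.
With the tool pointing down it reaches from about 350 to 850 mm from the base axis. Payload 8.1 kg.
Tool frame: the origin (TCP) lies between the finger pads; the fingertips stand 25 mm ahead of it and the grasp point (between the pads) lies 6 mm ahead of it (r.tcp_to_tips is the distance from the TCP to the fingertips, in mm); z points along the fingers, y is the line along which they close (so a half turn about z gives the same grasp; the last joint's range is limited). The gripper opens to 85 mm and grips with 20 to 120 N. Pads are 22 mm wide; open, the fingers measure 114 mm over their backs; the gripper's body (76 mm by 85 mm) begins 54 mm behind the grasp point. The pads swing forward as they close: fully open they stand 13 mm farther back than shut.
Start: joints at [61.455, 7.471, 85.268, -0, 87.261, -4.893], TCP at [240.685, 549.615, 256.292] pointing down, gripper open.
Joint ranges: [-169.43, 169.43], [-51.17, 129.36], [1.28, 143.12], [-76.62, 256.62], [0, 156.53], [-152.29, 152.29]. Speed limits (degrees/s): [136.94, 136.94, 159.86, 180, 180, 180].

## Interface

Orientations are given as [roll, pitch, yaw] about the fixed x, y, z axes, in that order (R = Rz(yaw) Ry(pitch) Rx(roll)).
In Python, from bench import r gives the robot as it stands.
- The arm moves only by the tool apply_moves, never from a script. Its arguments are lists of equal length, an entry for each row: "angular": the turn, a rotation vector about the world's x, y, z in units of 8 degrees (1.0 is 8 degrees), a list of three; "travel": the shift along the world's x, y, z in units of 40 mm (1.0 is 40 mm), a list of three; "jaw": the opening, from 0 (shut) to 1 (fully open). A call has 1 to 20 rows; each row shifts and turns the commanded pose from where the row before left it; what a row does not reach is not made up. A row lasts 1/8 s, in which the tool goes at most 62.5 mm and 10.7 degrees, less where a joint would pass 70% of its speed; a pose out of reach is approached as far as the arm can. A call is refused whole if a number of a shift passes 1 or a number of a turn 1, either way. A call with a gripper value outside its range is refused whole. The fingers move at their own pace and stop on an object; "force" is the grip in N (left out, the last holds). Time passes only in rows, so rows that do not move let the fingers close. It gives the time, the measured TCP pose, the force, the opening and the grip force at its end, in the units of the state.
- r.sense(): the state, without advancing time (a new reading comes with each control period).
- r.snapshot(name): name is "scene" or "top" or "wrist"; returns a dict with "color" (480x640x3 uint8, red, green, blue), "fx", "fy", "cx", "cy" (pixels), "R" (3x3) and "t" (3): a world point X has camera coordinates R X + t; the wrist camera has in their place "mount" (4x4, takes a point from camera to tool coordinates, whose origin is the TCP and whose axes are the flange's). Camera axes: x right, y down, z forward; pixel columns grow to the right and rows downward; lengths in mm; the calibration is good to about 2 mm. A picture is of the moment at which its call begins: read the wrist's pose just before it. There is no depth.
- r.hand_in(): hands the job in; it is judged then, once.
The state is a dict: "time": time; "joint_pos": joint angles; "qd": joint speeds; "joint_efforts": joint torques, N m; "tool_pos": TCP position; "tcp_rot": TCP orientation; "ft_force": force on the tool from outside, world axes, zero at the start; "wrist_torque": the same for the moment, N m; "finger_gap": finger opening in mm; "grip_force": force on a finger pad.
Only numpy, scipy, OpenCV 4.12 (cv2) and the standard library are available. Lean on these libraries where they do the work, as an engineer would, in place of code of your own. Each camera call takes 0.05 s, during which the arm holds its last target. There are 200 camera calls.

## Working session

There is one attempt and no reset: what is moved stays moved. The work goes in short steps, Python scripts to look and compute and a tool call to move; the robot and the scene stay as the last step left them, time stands still between calls to the robot, and variables do not carry over. Pictures are saved under pics/ and viewed, at most 14 in all, crops included, and the job is handed in when it is done.

Besides the shell and the picture viewer there is one more tool, called as name(argument=value, ...) on one line, values as JSON. apply_moves: Moves the arm, as the interface text tells. Its arguments: {"type":"object","properties":{"angular":{"type":"array"},"travel":{"type":"array"},"jaw":{"type":"array"},"force":{"type":"number"}},"required":["angular","travel","jaw"]}

```bash
ls; mkdir -p pics; python3 - <<'E'
from bench import r
import cv2
print(r.sense(), r.tcp_to_tips)
for n in ("scene","top"):
    s=r.snapshot(n); cv2.imwrite(f"pics/{n}0.png",s["color"][:,:,::-1]); print(n,{k:v for k,v in s.items() if k!="color"})
E
```

```text
pics
{'time': 0.0, 'joint_pos': array([ 6.14562278e+01,  7.51492114e+00,  8.53308812e+01,  5.28336705e-04,
        8.72606281e+01, -4.89189531e+00]), 'qd': array([-0.10983093, -0.11240879,  0.0099747 ,  0.1159988 ,  0.0385189 ,
       -0.0409324 ]), 'joint_efforts': array([ 2.07220305e-04, -5.69396818e+01, -5.00554240e+01, -3.76850421e-04,
        1.50344730e-02, -3.11872998e-05]), 'tool_pos': array([240.42860357, 549.16641803, 255.23097858]), 'tcp_rot': array([-1.79894002e+02, -9.60171400e-03,  1.56348089e+02]), 'ft_force': array([-0.47175144, -0.54241882,  0.48986853]), 'wrist_torque': array([-0.04505352,  0.01202634, -0.01822773]), 'grip_force': 0.0, 'finger_gap': 85.53020642377074} 25.0
scene {'fx': 435.9178067662587, 'fy': 435.9178067662587, 'cx': 323.81135227432327, 'cy': 240.04723128398507, 'R': array([[ 0.55022014, -0.83500954,  0.00410618],
       [-0.63589436, -0.42219244, -0.64605875],
       [ 0.54119882,  0.35286344, -0.76327664]]), 't': array([-284.00707987,  396.52173304,  958.12437068])}
top {'fx': 508.5186775878758, 'fy': 508.5186775878758, 'cx': 314.8140625829621, 'cy': 239.28140193753373, 'R': array([[ 0.01244639, -0.99986875, -0.01037124],
       [-0.99932198, -0.01207882, -0.03478048],
       [ 0.03465064,  0.0107971 , -0.99934116]]), 't': array([   7.00907394,  543.00731629, 1304.77303569])}
```

View pics/scene0.png

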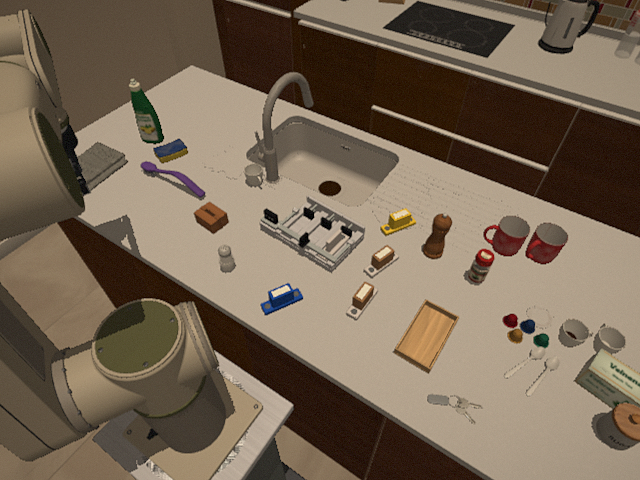

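View pics/top0.png

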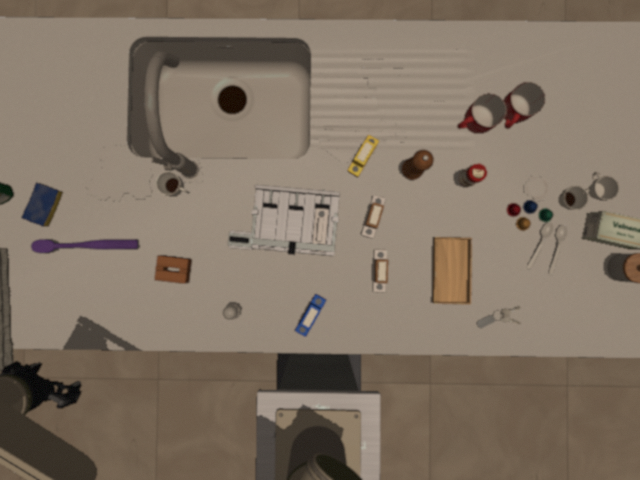

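Top view: the two bars with a white tray and brown block are at (373,216) and (381,271). The yellow (363,155) and blue (310,315) parts are look-alikes. The empty carrier is in the right lane at (321,226), the lock blade at (239,240), the holder at (173,269) and the tray at (451,270). I'll confirm these in an enlarged crop.

```bash
cat > h.py <<'E'
import numpy as np, cv2
from bench import r
from scipy.spatial.transform import Rotation as Ro
def cam(n):
    st=r.sense(); s=r.snapshot(n)
    if n=="wrist":
        T=np.eye(4); T[:3,:3]=Ro.from_euler('xyz',st["tcp_rot"],degrees=True).as_matrix(); T[:3,3]=st["tool_pos"]
        M=T@np.array(s["mount"]); s["R"]=M[:3,:3].T; s["t"]=-M[:3,:3].T@M[:3,3]
    return s
def ray(s,u,v,z):
    R,t=np.array(s["R"]),np.array(s["t"]); c=-R.T@t
    d=R.T@np.array([(u-s["cx"])/s["fx"],(v-s["cy"])/s["fy"],1]); return c+d*(z-c[2])/d[2]
def proj(s,X):
    p=np.array(s["R"])@np.array(X)+s["t"]; return p[0]/p[2]*s["fx"]+s["cx"],p[1]/p[2]*s["fy"]+s["cy"]
def crop(s,x0,y0,x1,y1,k,name):
    cv2.imwrite("pics/"+name,cv2.resize(s["color"][y0:y1,x0:x1,::-1],None,fx=k,fy=k,interpolation=cv2.INTER_CUBIC))
E
python3 - <<'E'
from h import *
s=cam("top"); crop(s,220,170,400,305,4.4,"topcrop.png")
for n,u,v,z in [("bar A",373,216,56),("bar B",381,271,56),("empty",321,226,76),("key",239,240,78),("handle",292,247,78),("holder",173,269,44),("tray",451,270,25),("shaker",232,311,90),("mill",424,160,160),("jar",477,174,106),("cup",172,184,54)]: print(n,ray(s,u,v,z).round())
E
```

```text
bar A [ 601. -131.   56.]
bar B [ 464. -152.   56.]
empty [573.  -2.  76.]
key [536. 199.  78.]
handle [521.  69.  78.]
holder [462. 370.  44.]
tray [ 468. -334.   25.]
shaker [364. 211.  90.]
mill [ 723. -236.  160.]
jar [ 701. -374.  106.]
cup [676. 374.  54.]
```

View pics/topcrop.png

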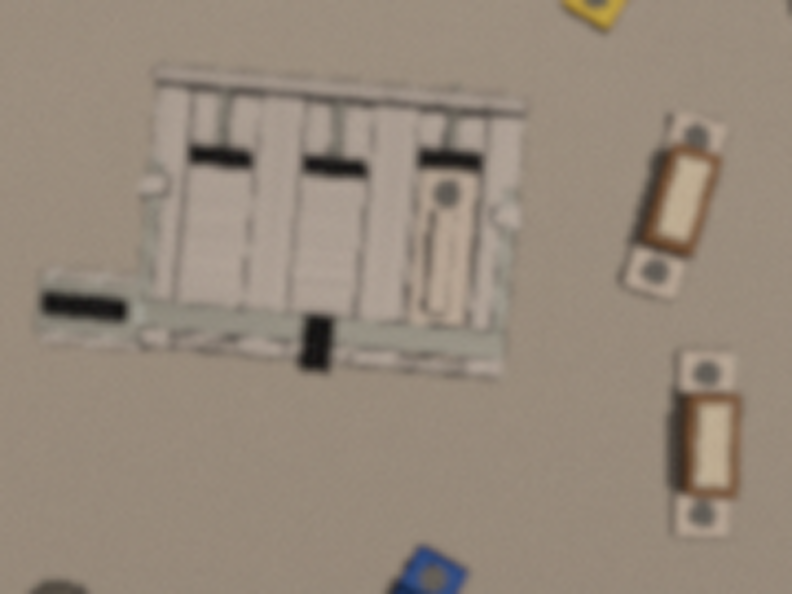

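Crop: both bars with the white tray, brown block and cream top are confirmed, at (376,216) and (382,271). The blue and yellow parts are excluded. The blade handle is at (239,240), and the dispenser is turned about -5°. I'll move above it for a wrist look.

apply_moves(angular=[[0, 0, -0.89], [0, 0, -0.89], [0, 0, -0.89], [0, 0, -0.89], [0, 0, -0.89], [0, 0, -0.89], [0, 0, -0.89], [0, 0, -0.89], [0, 0, -0.89], [0, 0, -0.89], [0, 0, 0], [0, 0, 0], [0, 0, 0]], travel=[[0.65, -1, 0.2], [0.65, -1, 0.2], [0.65, -1, 0.2], [0.65, -1, 0.2], [0.65, -1, 0.2], [0.65, -1, 0.2], [0.65, -1, 0.2], [0.65, -1, 0.2], [0.65, -1, 0.2], [0.65, -1, 0.2], [0, 0, 0], [0, 0, 0], [0, 0, 0]], jaw=[0.5, 0.5, 0.5, 0.5, 0.5, 0.5, 0.5, 0.5, 0.5, 0.5, 0.5, 0.5, 0.5], force=50)

```text
time: 1.78
tool_pos: [500.0, 150.6, 335.9]
tcp_rot: [-180.0, -0.0, 85.3]
ft_force: [-0.5, 0.2, 0.5]
finger_gap: 42.4
grip_force: 0.0
```

```bash
python3 - <<'E'
from h import *
st=r.sense(); print(st["tool_pos"],st["tcp_rot"],st["finger_gap"])
s=cam("wrist"); print(s["mount"],s["fx"],s["cx"],s["cy"]); crop(s,0,0,640,480,1,"w1.png")
for p in [(536,199,78),(521,69,78),(573,-2,76)]: print(proj(s,p))
E
```

```text
[500.04899221 150.57488804 335.92490165] [-1.79957376e+02 -6.78502952e-03  8.52672035e+01] 42.43598406772572
[[-5.32084115e-05 -9.55548381e-01 -2.94834340e-01  7.55349080e+01]
 [ 9.99999946e-01  4.47484314e-05 -3.25497023e-04 -1.65185711e-01]
 [ 3.24221527e-04 -2.94834341e-01  9.55548327e-01 -1.17367987e+02]
 [ 0.00000000e+00  0.00000000e+00  0.00000000e+00  1.00000000e+00]] 352.5061921086761 319.31648900920015 247.19271025345145
(np.float64(350.45860255744645), np.float64(162.97371817405784))
(np.float64(343.8135413982084), np.float64(279.97363083748655))
(np.float64(390.34202435748614), np.float64(330.43546654368555))
```

View pics/w1.png

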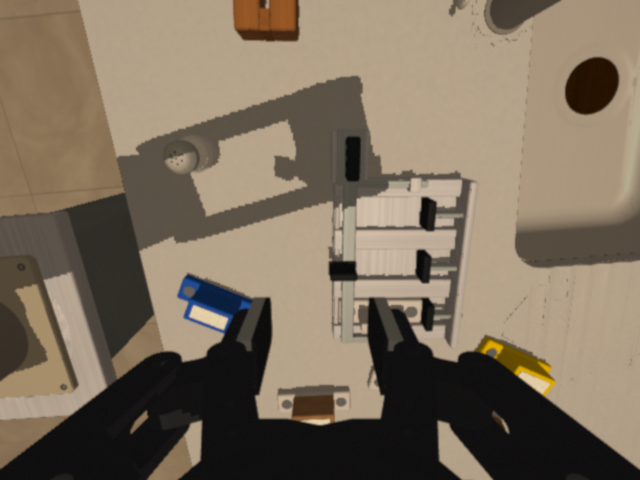

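Wrist view: blade handle at (352,159), rail handle tab at (343,270), holder at (266,15). The dispenser is aligned with the image. Next I'll measure the blobs.

```bash
cat >> h.py <<'E'
def dark(s,x0,y0,x1,y1,thr=45):
    g=s["color"].max(axis=2)[y0:y1,x0:x1]; m=(g<thr).astype(np.uint8)
    n,l,st,c=cv2.connectedComponentsWithStats(m); out=[]
    for i in range(1,n):
        if st[i,4]>12:
            cnt=np.argwhere(l==i)[:,::-1].astype(np.float32)+[x0,y0]
            out.append((st[i,4],cv2.minAreaRect(cnt.astype(np.float32)),cnt))
    return out
E
python3 - <<'E'
from h import *
w=cam("wrist")
for nm,b in [("key",(335,130,370,190)),("tab",(322,255,364,285)),("foll",(412,190,445,335))]:
    for a,rc,c in dark(w,*b):
        x0,y0=c.min(0);x1,y1=c.max(0)
        print(nm,a,[x0,x1,y0,y1],np.round(rc[0],1),np.round(rc[1],1),rc[2], "top-ctr z78:",ray(w,(x0+x1)/2,y0,78).round(1),"bot",ray(w,(x0+x1)/2,y1,78).round(1), ray(w,x0,y0,78).round(1),ray(w,x1,y0,78).round(1))
t=cam("top")
for nm,b in [("key",(225,232,252,247)),("tab",(284,238,300,256)),("foll",(258,200,335,213))]:
    for a,rc,c in dark(t,*b,60):
        print("T",nm,a,np.round(rc[0],1),np.round(rc[1],1),rc[2],ray(t,*rc[0],{"key":78,"tab":78,"foll":54}[nm]).round(1))
E
```

```text
key 617 [np.float64(345.0), np.float64(359.0), np.float64(137.0), np.float64(180.0)] [352.  158.5] [43. 14.] 90.0 top-ctr z78: [539.1 224.6  78. ] bot [536.7 181.4  78. ] [532.  225.2  78. ] [546.2 224.   78. ]
tab 453 [np.float64(330.0), np.float64(356.0), np.float64(262.0), np.float64(279.0)] [343.  270.5] [17. 26.] 90.0 top-ctr z78: [521.5  90.9  78. ] bot [520.2  70.2  78. ] [506.9  92.1  78. ] [536.1  89.7  78. ]
foll 396 [np.float64(420.0), np.float64(435.0), np.float64(198.0), np.float64(229.0)] [427.5 213.6] [14.2 30.9] 6.340191841125488 top-ctr z78: [616.  155.8  78. ] bot [616.3 121.6  78. ] [608.  156.5  78. ] [624.  155.1  78. ]
foll 365 [np.float64(416.0), np.float64(430.0), np.float64(251.0), np.float64(281.0)] [423. 266.] [13.7 30.1] 3.5763344764709473 top-ctr z78: [611.4  96.5  78. ] bot [611.6  60.2  78. ] [603.6  97.2  78. ] [619.2  95.9  78. ]
foll 298 [np.float64(421.0), np.float64(433.0), np.float64(299.0), np.float64(329.0)] [427.1 314. ] [11.6 30. ] 2.6025619506835938 top-ctr z78: [616.3  37.1  78. ] bot [616.6  -2.5  78. ] [609.3  37.7  78. ] [623.3  36.5  78. ]
T key 42 [249.5 239. ] [14.  3.] 90.0 [539.3 173.1  78. ]
T tab 62 [291.5 247.5] [11.  5.] 90.0 [519.7  69.8  78. ]
T foll 35 [270.  205.2] [12.1  2.8] 6.340191841125488 [625.5 126.6  54. ]
T foll 36 [322.  205.5] [ 3. 12.] 90.0 [626.1  -3.7  54. ]
T foll 36 [296.  207.4] [12.2  2.7] 7.125016689300537 [620.7  61.4  54. ]
```

apply_moves(angular=[[0, 0, 0], [0, 0, 0], [0, 0, 0], [0, 0, 0], [0, 0, 0], [0, 0, 0], [0, 0, 0], [0, 0, 0]], travel=[[-0.38, 0.84, -0.17], [-0.38, 0.84, -0.17], [-0.38, 0.84, -0.17], [-0.38, 0.84, -0.17], [-0.38, 0.84, -0.17], [0, 0, 0], [0, 0, 0], [0, 0, 0]], jaw=[0.5, 0.5, 0.5, 0.5, 0.5, 0.5, 0.5, 0.5])

```text
time: 2.92
tool_pos: [425.1, 317.0, 302.6]
tcp_rot: [180.0, -0.0, 85.1]
ft_force: [-0.3, -0.0, 0.3]
finger_gap: 42.7
grip_force: 0.0
```

```bash
python3 - <<'E'
from h import *
w=cam("wrist"); print(r.sense()["tool_pos"]); u,v=proj(w,(462,370,44)); print(u,v); u,v=int(u),int(v)
crop(w,u-80,max(v-80,0),u+80,v+80,4,"w2.png"); print(u-80,max(v-80,0))
E
```

```text
[425.17137758 317.00702079 302.64606984]
350.60954723715463 158.27539568508627
270 78
```

View pics/w2.png

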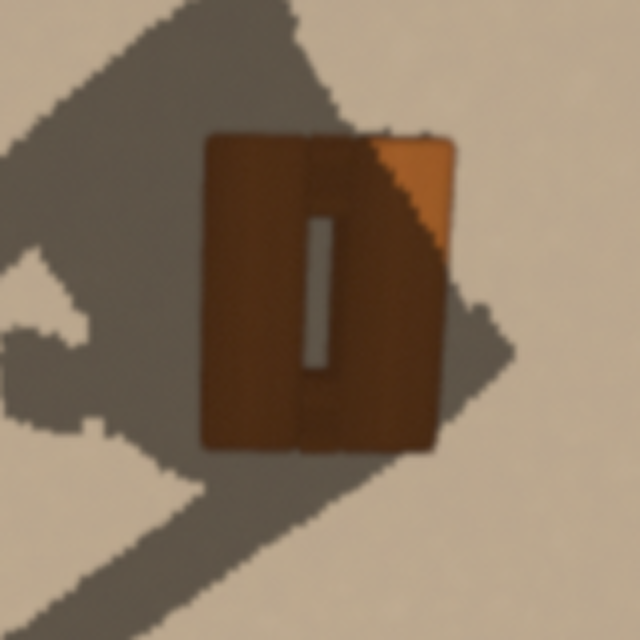

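Crop: holder top corners are near crop (207,135), (455,140), (435,452) and (203,449). The slot shows as a grey strip about (303–335, 215–370) in the crop.

```bash
python3 - <<'E'
from h import *
w=cam("wrist")
f=lambda x,y,z: ray(w,270+(x-1.5)/4,78+(y-1.5)/4,z)
C=np.array([f(*p,44) for p in [(207,135),(455,140),(435,452),(203,449)]]); print(C.round(1),C.mean(0))
print("sizes",[np.linalg.norm(C[i]-C[(i+1)%4]).round(1) for i in range(4)])
d=C[0]-C[3]; print("yaw L", np.degrees(np.arctan2(-d[0],d[1])))
d=C[1]-C[2]; print("yaw R", np.degrees(np.arctan2(-d[0],d[1])))
for p in [(303,368),(309,216),(335,216),(329,370)]: print(f(*p,0).round(1),f(*p,44).round(1))
E
```

```text
[[435.7 417.8  44. ]
 [497.3 411.4  44. ]
 [489.5 334.1  44. ]
 [428.1 340.2  44. ]] [462.69411704 375.86489503  44.        ]
sizes [np.float64(61.9), np.float64(77.7), np.float64(61.7), np.float64(78.1)]
yaw L -5.591240692925986
yaw R -5.764234323626923
[458.8 355.    0. ] [456.  358.9  44. ]
[463.2 397.    0. ] [459.9 396.5  44. ]
[470.6 396.4   0. ] [466.5 395.9  44. ]
[466.4 353.8   0. ] [462.7 357.8  44. ]
```

apply_moves(angular=[[0, 0, 0], [0, 0, 0], [0, 0, 0], [0, 0, 0], [0, 0, 0], [0, 0, 0], [0, 0, 0], [0, 0, 0], [0, 0, 0]], travel=[[0.468, -0.481, -0.72], [0.468, -0.481, -0.72], [0.468, -0.481, -0.72], [0.468, -0.481, -0.72], [0.468, -0.481, -0.72], [0.468, -0.481, -0.72], [0, 0, 0], [0, 0, 0], [0, 0, 0]], jaw=[0.5, 0.5, 0.5, 0.5, 0.5, 0.5, 0.5, 0.5, 0.5])

```text
time: 4.15
tool_pos: [537.5, 202.9, 131.1]
tcp_rot: [179.9, -0.1, 85.2]
ft_force: [0.3, -0.7, 0.5]
finger_gap: 42.8
grip_force: 0.0
```

```bash
python3 - <<'E'
from h import *
w=cam("wrist"); print(r.sense()["tool_pos"]); u,v=proj(w,(537,201,78)); print(u,v); crop(w,160,180,560,480,2,"w3.png")
E
```

```text
[537.46322281 202.97211428 131.02892491]
318.85133252139127 292.44285085786976
```

View pics/w3.png

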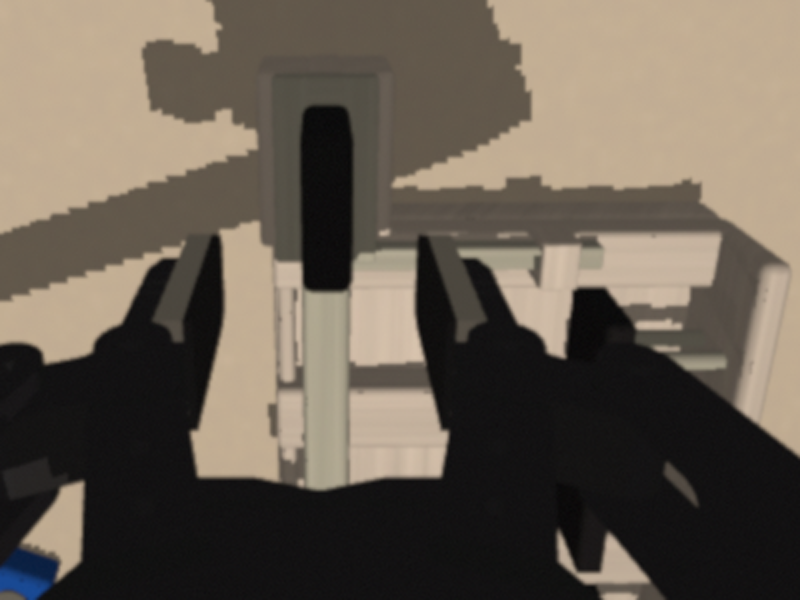

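The blade handle is at image (311–336, 233–325), between the fingers and slightly right of their midline.

```bash
python3 - <<'E'
from h import *
w=cam("wrist")
a=ray(w,324,325,78);b=ray(w,324,232.5,44);print(a,b,a+[.09*23,23,0],b-[.09*23,23,0])
print(ray(w,311.5,300,78),ray(w,336,300,78))
u=np.array([[ray(w,x,y,z) for x,y,z in [(160+530/2,180+202/2,34)]]]);print(u)
E
```

```text
[538.10913327 181.65713339  78.        ] [542.03453308 224.41834947  44.        ] [540.17913327 204.65713339  78.        ] [539.96453308 201.41834947  44.        ]
[532.69337028 197.05405045  78.        ] [545.64143143 195.95314633  78.        ]
[[[605.38853072 183.42700067  34.        ]]]
```

apply_moves(angular=[[0, 0, 0], [0, 0, 0], [0, 0, 0], [0, 0, 0], [0, 0, 0], [0, 0, 0], [0, 0, 0], [0, 0, 0], [0, 0, 0], [0, 0, 0], [0, 0, 0]], travel=[[0.05, 0, -0.3], [0, 0, -0.4], [0, 0, -0.4], [0, 0, -0.33], [0, 0, 0], [0, 0, 0], [0, 0, 0], [0, 0, 0], [0, 0, 0], [0, 0, 0], [0, 0, 0]], jaw=[0.5, 0.5, 0.5, 0.5, 0.5, 0.5, 0.1, 0.1, 0.1, 0.1, 0.1], force=50)

```text
time: 5.62
tool_pos: [539.6, 202.3, 73.1]
tcp_rot: [179.9, -0.0, 85.1]
ft_force: [-0.2, -0.1, 6.3]
finger_gap: 13.1
grip_force: 50.7
```

apply_moves(angular=[[0, 0, 0], [0, 0, 0], [0, 0, 0], [0, 0, 0], [0, 0, -0.1], [0, 0, 0], [0, 0, 0], [0, 0, 0], [0, 0, 0], [0, 0, 0], [0, 0, 0]], travel=[[0, 0, 0.3], [0, 0, 0.6], [0, 0, 0.6], [-0.38, 0.86, 0], [-0.38, 0.86, 0], [-0.38, 0.86, 0], [-0.38, 0.86, 0], [-0.38, 0.86, 0], [0, 0, 0], [0, 0, 0], [0, 0, 0]], jaw=[0.1, 0.1, 0.1, 0.1, 0.1, 0.1, 0.1, 0.1, 0.1, 0.1, 0.1])

```text
time: 7.0
tool_pos: [463.5, 373.2, 132.3]
tcp_rot: [180.0, 0.0, 84.3]
ft_force: [-0.2, 0.2, -0.5]
finger_gap: 13.4
grip_force: 50.0
```

```bash
python3 - <<'E'
from h import *
w=cam("wrist"); st=r.sense(); print(st["tool_pos"],st["tcp_rot"]); crop(w,220,130,420,280,4,"w4.png")
for p in [(463,375,44),(464,396,44),(461,355,44)]: print(proj(w,p))
E
```

```text
[463.51636951 373.24505605 132.3410811 ] [1.79996938e+02 1.38072777e-02 8.42750151e+01]
(np.float64(318.6937124906235), np.float64(263.1314042378117))
(np.float64(316.8537783072377), np.float64(230.2608380963946))
(np.float64(318.71271586928054), np.float64(292.897695085324))
```

View pics/w4.png

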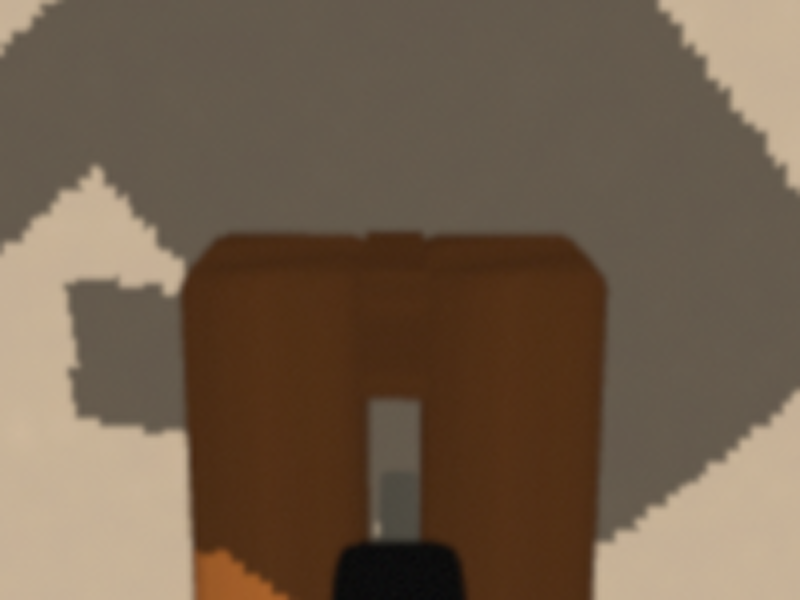

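The slot's far end is at crop (394,398), 54 px wide. The blade tip's end is at crop (398,472), just above it.

```bash
python3 - <<'E'
from h import *
w=cam("wrist"); f=lambda x,y,z: ray(w,220+(x-1.5)/4,130+(y-1.5)/4,z).round(1)
print("slot end",f(394,398,44),"edges",f(367,420,44),f(421,420,44)); print("blade end",f(398.5,472,63.2),f(379,480,63.2),f(418,480,63.2)); print("block corners far",f(183,285,44),f(606,285,44))
E
```

```text
slot end [464.9 396.6  44. ] edges [460.5 393.6  44. ] [468.6 392.8  44. ]
blade end [465.  390.9  63.2] [462.2 390.   63.2] [467.6 389.5  63.2]
block corners far [435.8 416.7  44. ] [497.6 410.5  44. ]
```

apply_moves(angular=[[0, 0, 0], [0, 0, 0], [0, 0, 0], [0, 0, 0], [0, 0, 0], [0, 0, 0], [0, 0, 0], [0, 0, 0], [0, 0, 0], [0, 0, 0], [0, 0, 0]], travel=[[-0.01, 0.075, 0], [0, 0, 0], [0, 0, -0.2], [0, 0, -0.2], [0, 0, -0.2], [0, 0, -0.2], [0, 0, -0.2], [0, 0, -0.2], [0, 0, -0.2], [0, 0, 0], [0, 0, 0]], jaw=[0.1, 0.1, 0.1, 0.1, 0.1, 0.1, 0.1, 0.1, 0.1, 0.1, 0.1])

```text
time: 8.48
tool_pos: [462.7, 377.3, 76.5]
tcp_rot: [180.0, -0.0, 84.4]
ft_force: [-0.4, 0.4, -0.7]
finger_gap: 13.0
grip_force: 50.0
```

apply_moves(angular=[[0, 0, 0], [0, 0, 0], [0, 0, 0], [0, 0, 0], [0, 0, 0], [0, 0, 0], [0, 0, 0], [0, 0, 0]], travel=[[0, 0, -0.08], [0, 0, 0], [0, 0, 0], [0, 0, 0], [0, 0, 0], [0, 0, 0.4], [0, 0, 0.7], [0, 0, 0.7]], jaw=[0.1, 0.1, 0.45, 0.45, 0.45, 0.45, 0.45, 0.45])

```text
time: 9.48
tool_pos: [462.8, 377.3, 147.1]
tcp_rot: [180.0, -0.0, 84.3]
ft_force: [0.9, 0.9, 0.4]
finger_gap: 38.2
grip_force: 0.0
```

apply_moves(angular=[[0, 0, 0.95], [0, 0, 0.95], [0, 0, 0.95], [0, 0, 0.95], [0, 0, 0.95], [0, 0, 0.95], [0, 0, 0.95], [0, 0, 0.95], [0, 0, 0.95], [0, 0, 0.95], [0, 0, 0.95], [0, 0, 0.95], [0, 0, 0], [0, 0, 0], [0, 0, 0]], travel=[[0.121, -0.633, 0], [0.121, -0.633, 0], [0.121, -0.633, 0], [0.121, -0.633, 0], [0.121, -0.633, 0], [0.121, -0.633, 0], [0.121, -0.633, 0], [0.121, -0.633, 0], [0.121, -0.633, 0], [0.121, -0.633, 0], [0.121, -0.633, 0], [0.121, -0.633, 0], [0, 0, 0], [0, 0, 0], [0, 0, 0]], jaw=[0.5, 0.5, 0.5, 0.5, 0.5, 0.5, 0.5, 0.5, 0.5, 0.5, 0.5, 0.5, 0.5, 0.5, 0.5])

```text
time: 11.35
tool_pos: [520.7, 74.2, 145.4]
tcp_rot: [180.0, 0.0, 175.5]
ft_force: [0.2, 0.1, -0.5]
finger_gap: 43.1
grip_force: 0.0
```

```bash
python3 - <<'E'
from h import *
w=cam("wrist"); st=r.sense(); print(st["tool_pos"],st["tcp_rot"]); crop(w,120,60,520,360,2,"w5.png")
E
```

```text
[520.56459411  74.13620955 145.24579849] [1.79990042e+02 2.21103662e-03 1.75549979e+02]
```

View pics/w5.png

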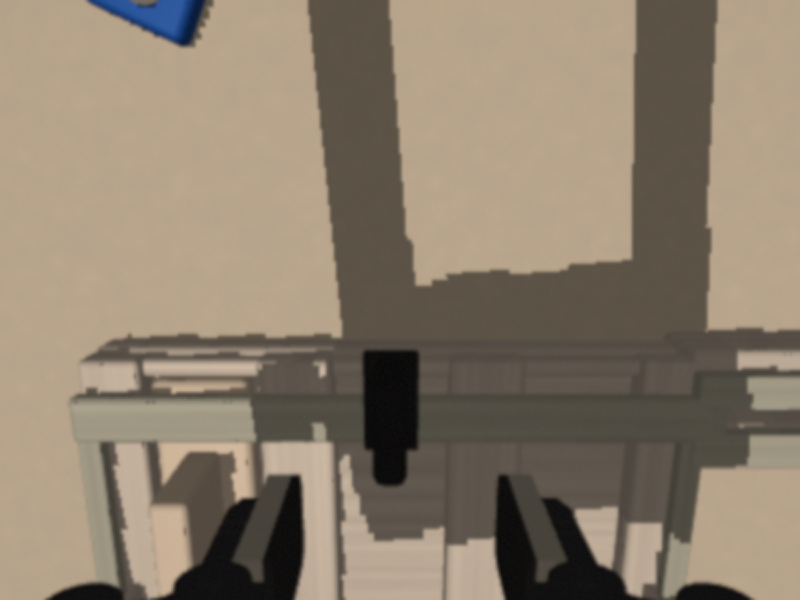

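The rail tab is at crop (390,400), or image (315,260). The rail bar runs horizontally, so dispenser yaw is about -4.5°.

```bash
python3 - <<'E'
from h import *
w=cam("wrist"); f=lambda x,y,z: ray(w,120+(x-.5)/2,60+(y-.5)/2,z).round(1)
print([f(x,y,z) for x,y,z in [(362,420,78),(418,420,78),(390,448,78),(390,350,78),(390,350,42),(390,485,78),(390,485,44),(375,470,50),(405,470,50)]])
print("bar rear",f(330,440,44),f(140,440,44),f(600,437,44), "front",f(140,395,44),"right end",f(75,400,44))
E
```

```text
[array([514.5,  64.5,  78. ]), array([515.7,  80.1,  78. ]), array([523.5,  71.6,  78. ]), array([494.9,  73.9,  78. ]), array([504.5,  72.7,  42. ]), array([535. ,  70.7,  78. ]), array([551.5,  68.9,  44. ]), array([542.8,  64.7,  50. ]), array([543.6,  74.6,  50. ])]
bar rear [533.5  50.3  44. ] [528.5 -13.   44. ] [539.4 140.2  44. ] front [512.8 -10.   44. ] right end [512.9 -31.6  44. ]
```

apply_moves(angular=[[0, 0, 0], [0, 0, 0], [0, 0, 0], [0, 0, 0], [0, 0, 0], [0, 0, 0], [0, 0, 0], [0, 0, 0], [0, 0, 0]], travel=[[0, -0.05, -0.5], [0, 0, -0.5], [0, 0, -0.5], [0, 0, -0.23], [0, 0, 0], [0, 0, 0], [0, 0, 0], [0, 0, 0], [0, 0, 0]], jaw=[0.5, 0.5, 0.5, 0.5, 0.5, 0.05, 0.05, 0.05, 0.05], force=50)

```text
time: 12.58
tool_pos: [521.4, 71.3, 77.0]
tcp_rot: [180.0, 0.1, 175.5]
ft_force: [-2.6, 0.2, 5.9]
finger_gap: 9.0
grip_force: 51.1
```

apply_moves(angular=[[0, 0, 0], [0, 0, 0], [0, 0, 0], [0, 0, 0], [0, 0, 0], [0, 0, 0], [0, 0, 0]], travel=[[-0.26, 0.02, 0], [-0.26, 0.02, 0], [-0.26, 0.02, 0], [-0.26, 0.02, 0], [-0.26, 0.02, 0], [0, 0, 0], [0, 0, 0]], jaw=[0.05, 0.05, 0.05, 0.05, 0.05, 0.05, 0.05])

```text
time: 13.45
tool_pos: [471.2, 75.3, 77.2]
tcp_rot: [180.0, 0.4, 175.5]
ft_force: [15.5, -0.7, -4.7]
finger_gap: 8.7
grip_force: 53.6
```

apply_moves(angular=[[0, 0, 0], [0, 0, 0], [0, 0, 0], [0, 0, 0], [0, 0, 0], [0, 0, 0], [0, 0, 0], [0, 0, 0], [0, 0, 0], [0, 0, 0]], travel=[[0, 0, 0], [0, 0, 0], [0, 0, 0.6], [0, 0, 0.8], [0, 0, 0.8], [0.8, -0.6, 0], [0.8, -0.6, 0], [0.8, -0.63, 0], [0, 0, 0], [0, 0, 0]], jaw=[0.5, 0.5, 0.5, 0.5, 0.5, 0.5, 0.5, 0.5, 0.5, 0.5])

```text
time: 14.7
tool_pos: [563.7, 2.4, 163.1]
tcp_rot: [180.0, -0.1, 175.5]
ft_force: [-0.3, 0.3, 0.7]
finger_gap: 42.9
grip_force: 0.0
```

```bash
python3 - <<'E'
from h import *
w=cam("wrist"); st=r.sense(); print(st["tool_pos"],st["tcp_rot"]); crop(w,120,120,520,420,2,"w6.png")
E
```

```text
[563.62424374   2.69347485 163.30359899] [ 1.79984994e+02 -9.69683138e-02  1.75565266e+02]
```

View pics/w6.png

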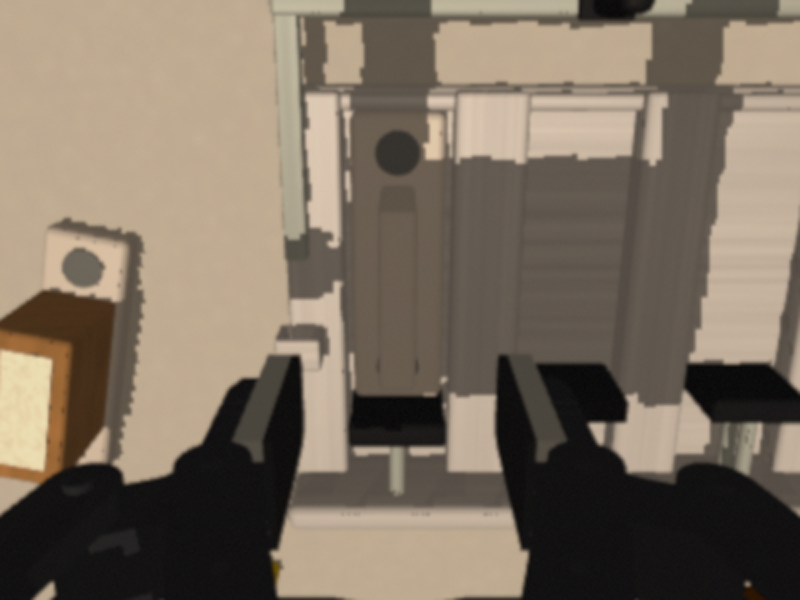

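Wrist view: the carrier's spine is at crop (397, 210–372), centred between the fingers. Rail is fully open at the top of the image.

```bash
python3 - <<'E'
from h import *
w=cam("wrist"); f=lambda x,y,z: ray(w,120+(x-.5)/2,120+(y-.5)/2,z).round(1)
print("spine",f(398,210,76),f(397,372,76),f(398,188,34),"hole",f(397,152,34),"trayfront",f(398,110,34),"lip top inner",f(600,105,29),f(395,105,29))
print("followers front-top edge",f(397,397,54),f(580,365,54),f(740,365,54))
print("lane edges @34: L1",f(527,160,34),f(640,160,34),"L0",f(347,160,34),f(452,160,34))
E
```

```text
spine [537.2   4.7  76. ] [5.902e+02 2.000e-01 7.600e+01] [539.2   4.5  34. ] hole [526.4   5.1  34. ] trayfront [512.    6.6  34. ] lip top inner [516.2  77.3  29. ] [510.6   5.7  29. ]
followers front-top edge [611.   -1.4  54. ] [603.5  64.   54. ] [607.8 120.4  54. ]
lane edges @34: L1 [532.7  50.5  34. ] [535.8  90.1  34. ] L0 [527.8 -12.6  34. ] [530.7  24.2  34. ]
```

apply_moves(angular=[[0, 0, 0], [0, 0, 0], [0, 0, 0], [0, 0, 0], [0, 0, 0], [0, 0, 0], [0, 0, 0], [0, 0, 0], [0, 0, 0]], travel=[[0.09, 0, -0.6], [0, 0, -0.8], [0, 0, -0.8], [0, 0, -0.2], [0, 0, 0], [0, 0, 0], [0, 0, 0], [0, 0, 0], [0, 0, 0]], jaw=[0.5, 0.5, 0.5, 0.5, 0.5, 0.05, 0.05, 0.05, 0.05], force=40)

```text
time: 15.92
tool_pos: [569.4, 2.0, 69.6]
tcp_rot: [180.0, 0.1, 175.5]
ft_force: [-1.3, -0.2, 6.6]
finger_gap: 11.3
grip_force: 44.5
```

apply_moves(angular=[[0, 0, 0], [0, 0, 0], [0, 0, 0], [0, 0, 0], [0, 0, 0], [0, 0, 0], [0, 0, 0], [0, 0, 0], [0, 0, 0], [0, 0, 0], [0, 0, 0], [0, 0, 0], [0, 0, 0], [0, 0, 0], [0, 0, 0], [0, 0, 0]], travel=[[0, 0, 0.3], [0, 0, 0.5], [0, 0, 0.7], [0, 0, 0.8], [0, 0, 0.3], [-0.27, -0.92, 0], [-0.27, -0.92, 0], [-0.27, -0.92, 0], [-0.27, -0.92, 0], [-0.27, -0.92, 0], [-0.27, -0.92, 0], [-0.27, -0.92, 0], [-0.27, -0.92, 0], [-0.27, -0.92, 0], [0, 0, 0], [0, 0, 0]], jaw=[0.05, 0.05, 0.05, 0.05, 0.05, 0.05, 0.05, 0.05, 0.05, 0.05, 0.05, 0.05, 0.05, 0.05, 0.05, 0.05])

```text
time: 17.92
tool_pos: [470.9, -328.6, 171.6]
tcp_rot: [180.0, -0.0, 175.5]
ft_force: [-0.1, -0.2, 0.0]
finger_gap: 11.5
grip_force: 43.2
```

```bash
python3 - <<'E'
from h import *
w=cam("wrist"); st=r.sense(); print(st["tool_pos"],st["tcp_rot"]); 
a=w["color"][:,:,::-1]; t=cam("top"); b=cv2.resize(t["color"][180:320,340:480,::-1],(480,480),interpolation=cv2.INTER_CUBIC)
cv2.imwrite("pics/w7.png",cv2.resize(np.hstack([a,b]),(800,343)))
E
```

```text
[ 471.16395852 -328.1983161   171.64841029] [ 1.79956302e+02 -2.21113785e-02  1.75570188e+02]
```

View pics/w7.png

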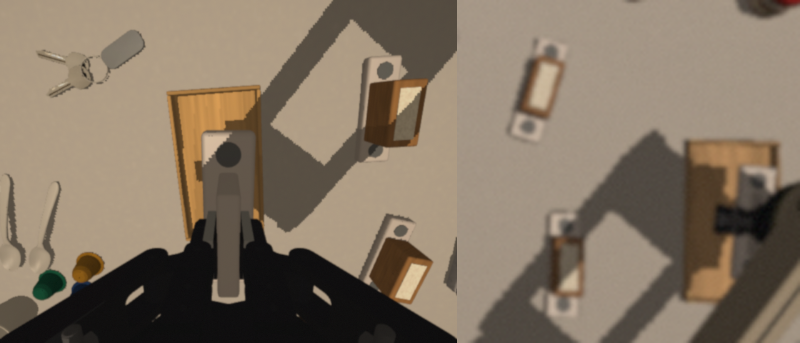

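The carrier hangs in the grip over the tray. Tray front corners in the wrist image are at about (235,129) and (364,120). Both bars are unchanged.

```bash
python3 - <<'E'
from h import *
w=cam("wrist")
for p in [(235,129),(364,120)]: print(ray(w,*p,25).round(1))
E
```

```text
[ 385.1 -381.1   25. ]
[ 386.1 -289.5   25. ]
```

apply_moves(angular=[[0, 0, 0.3], [0, 0, 0.2], [0, 0, 0], [0, 0, 0], [0, 0, 0], [0, 0, 0], [0, 0, 0], [0, 0, 0], [0, 0, 0], [0, 0, 0], [0, 0, 0], [0, 0, 0], [0, 0, 0]], travel=[[0, -0.17, -0.6], [0, 0, -0.8], [0, 0, -0.8], [0, 0, -0.4], [0, 0, -0.2], [0, 0, -0.1], [0, 0, 0], [0, 0, 0], [0, 0, 0], [0, 0, 0.3], [0, 0, 0.8], [0, 0, 0.8], [0, 0, 0.8]], jaw=[0.05, 0.05, 0.05, 0.05, 0.05, 0.05, 0.05, 0.5, 0.5, 0.5, 0.6, 0.65, 0.65])

```text
time: 19.7
tool_pos: [471.2, -335.9, 166.0]
tcp_rot: [-180.0, 0.0, 179.6]
ft_force: [0.7, -0.1, -0.6]
finger_gap: 55.2
grip_force: 0.0
```

apply_moves(angular=[[0, 0, -0.1], [0, 0, -0.1], [0, 0, 0], [0, 0, 0], [0, 0, 0], [0, 0, 0], [0, 0, 0], [0, 0, 0]], travel=[[-0.02, 0.94, 0], [-0.02, 0.94, 0], [-0.02, 0.94, 0], [-0.02, 0.94, 0], [-0.02, 0.94, 0], [0, 0, 0], [0, 0, 0], [0, 0, 0]], jaw=[0.65, 0.65, 0.65, 0.65, 0.65, 0.65, 0.65, 0.65])

```text
time: 20.7
tool_pos: [467.2, -148.8, 164.3]
tcp_rot: [-180.0, 0.0, 177.9]
ft_force: [0.3, 0.1, -0.4]
finger_gap: 55.6
grip_force: 0.0
```

```bash
cat >> h.py <<'E'
def bars(s,minA=100):
    hsv=cv2.cvtColor(s["color"],cv2.COLOR_RGB2HSV)
    m=cv2.inRange(hsv,(5,110,40),(18,255,190))
    n,l,st,c=cv2.connectedComponentsWithStats(m); return [(st[i].tolist(),c[i].round(1)) for i in range(1,n) if st[i,4]>minA]
E
python3 - <<'E'
from h import *
w=cam("wrist"); st=r.sense(); print(st["tool_pos"],st["tcp_rot"]); print(bars(w,200))
crop(w,0,0,640,480,1.25,"w8.png")
E
```

```text
[ 467.14180256 -148.78698566  164.1341278 ] [-1.79982855e+02  1.24395282e-02  1.77880001e+02]
[([0, 136, 165, 214, 16877], array([ 83.5, 239.2])), ([269, 139, 49, 94, 2163], array([294.7, 183.9])), ([317, 356, 53, 70, 2129], array([342.4, 387.3]))]
```

View pics/w8.png

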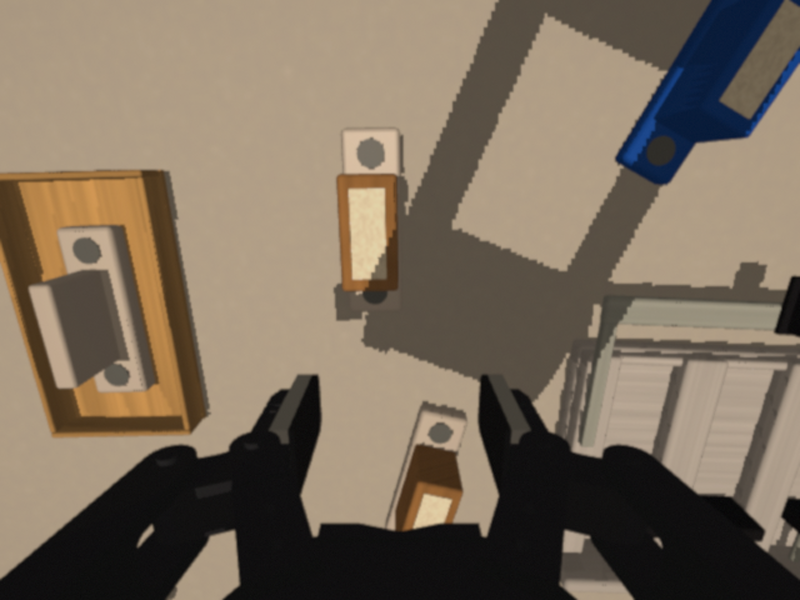

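The carrier stands in the tray. The nearest bar has been knocked toward the front: block at view (368,232), hole ends at (371,153) and (375,296).

```bash
python3 - <<'E'
from h import *
w=cam("wrist"); f=lambda x,y,z: ray(w,x/1.25,y/1.25,z).round(1)
h=[f(371,153,14),f(375,298,14)]; print(h,(h[0]+h[1])/2, np.linalg.norm(h[0]-h[1]))
c=np.array([f(337,176,56),f(396,176,56),f(398,290,56),f(343,291,56)]); print(c,c.mean(0))
t=cam("top"); print([(b,ray(t,*b[1],50).round(1)) for b in bars(t,15)])
print(f(440,433,14),f(417,510,56), proj(t,(440,-145,56)))
E
```

```text
[array([ 380.2, -161.5,   14. ]), array([ 466.4, -163.8,   14. ])] [ 423.3  -162.65   14.  ] 86.23067899535523
[[ 392.  -176.2   56. ]
 [ 393.1 -147.3   56. ]
 [ 450.8 -148.5   56. ]
 [ 450.2 -177.6   56. ]] [ 421.525 -162.4     56.   ]
[(([402, 150, 31, 29, 536], array([416.5, 164.5])), array([ 732.5, -239.9,   50. ])), (([472, 168, 13, 11, 37], array([477.6, 172.3])), array([ 714.5, -392.9,   50. ])), (([168, 180, 10, 12, 21], array([174. , 186.9])), array([669.3, 369.9,  50. ])), (([366, 203, 13, 25, 69], array([370.8, 216.9])), array([ 599.3, -126.4,   50. ])), (([517, 218, 13, 12, 126], array([522.8, 223.3])), array([ 587.7, -505.6,   50. ])), (([434, 238, 37, 66, 1008], array([457.5, 261.1])), array([ 491.3, -343.3,   50. ])), (([623, 254, 17, 28, 396], array([632.1, 267.4])), array([ 481.1, -775.7,   50. ])), (([155, 256, 36, 27, 733], array([172.9, 269. ])), array([462.6, 368.1,  50. ]))]
[ 565.5 -123.8   14. ] [ 592.7 -142.1   56. ] (np.float64(378.006049185525), np.float64(280.81283007180855))
```

apply_moves(angular=[[0, 0, 0.09], [0, 0, 0], [0, 0, 0], [0, 0, 0], [0, 0, 0], [0, 0, 0], [0, 0, 0], [0, 0, 0], [0, 0, 0], [0, 0, 0]], travel=[[-0.56, -0.17, -0.5], [-0.56, -0.17, -0.8], [0, 0, -0.8], [0, 0, -0.6], [0, 0, -0.23], [0, 0, 0], [0, 0, 0], [0, 0, 0], [0, 0, 0], [0, 0, 0]], jaw=[0.65, 0.65, 0.65, 0.65, 0.65, 0.65, 0.2, 0.2, 0.2, 0.2], force=45)

```text
time: 22.1
tool_pos: [423.4, -162.0, 48.0]
tcp_rot: [-179.9, 0.1, 178.7]
ft_force: [-0.8, -0.7, 6.3]
finger_gap: 29.7
grip_force: 45.5
```

apply_moves(angular=[[0, 0, 0], [0, 0, 0], [0, 0, 0], [0, 0, -0.2], [0, 0, -0.19], [0, 0, 0], [0, 0, 0], [0, 0, 0], [0, 0, 0], [0, 0, 0], [0, 0, 0]], travel=[[0, 0, 0.5], [0, 0, 0.9], [0, 0, 0.9], [0.625, 0.826, 0.2], [0.625, 0.826, 0], [0.625, 0.826, 0], [0.625, 0.826, 0], [0.625, 0.826, 0], [0, 0, 0], [0, 0, 0], [0, 0, 0]], jaw=[0.2, 0.2, 0.2, 0.2, 0.2, 0.2, 0.2, 0.2, 0.2, 0.2, 0.2])

```text
time: 23.48
tool_pos: [546.7, 3.0, 146.6]
tcp_rot: [-180.0, -0.0, 175.5]
ft_force: [-0.3, 0.8, -1.0]
finger_gap: 29.5
grip_force: 44.9
```

```bash
python3 - <<'E'
from h import *
w=cam("wrist"); st=r.sense(); print(st["tool_pos"],st["tcp_rot"],st["finger_gap"],st["ft_force"]); crop(w,120,120,520,420,2,"w9.png")
E
```

```text
[546.80241462   2.91418674 146.66697988] [-1.79991912e+02 -1.38202200e-02  1.75482944e+02] 29.70899810983033 [ 0.59452659 -0.77675133 -1.00459666]
```

View pics/w9.png

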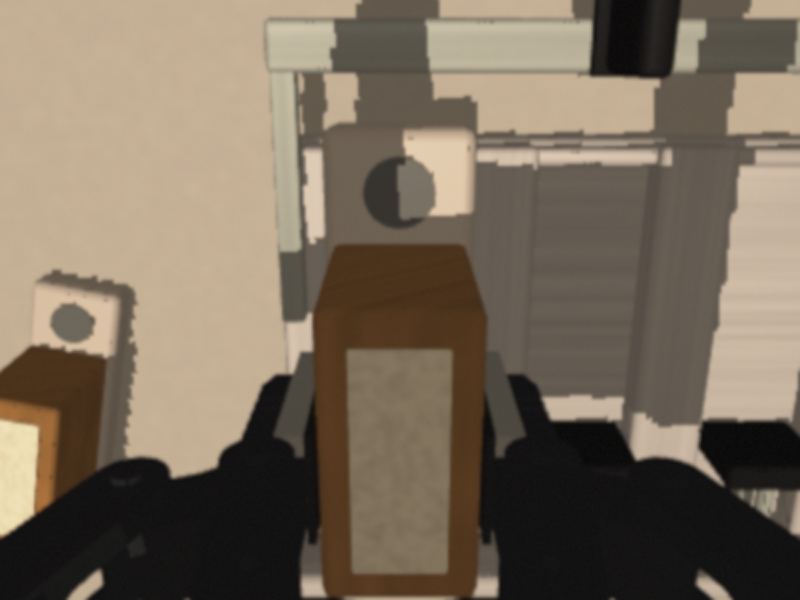

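The bar hangs straight above the right-hand lane. I'll lower it to just above the lip, then push it to the rear.

apply_moves(angular=[[0, 0, 0], [0, 0, 0], [0, 0, 0], [0, 0, 0], [0, 0, 0]], travel=[[0, 0, -0.5], [0, 0, -0.6], [0, 0, -0.4], [0, 0, -0.16], [0, 0, 0]], jaw=[0.2, 0.2, 0.2, 0.2, 0.2])

```text
time: 24.15
tool_pos: [547.1, 3.6, 80.2]
tcp_rot: [-180.0, -0.0, 175.5]
ft_force: [0.7, 0.1, -0.8]
finger_gap: 29.6
grip_force: 44.9
```

apply_moves(angular=[[0, 0, 0], [0, 0, 0], [0, 0, 0], [0, 0, 0], [0, 0, 0], [0, 0, 0], [0, 0, 0]], travel=[[0.15, -0.012, 0], [0.15, -0.012, 0], [0.15, -0.012, 0], [0.15, -0.012, 0], [0.13, -0.01, 0], [0, 0, 0], [0, 0, 0]], jaw=[0.2, 0.2, 0.2, 0.2, 0.2, 0.2, 0.2])

```text
time: 25.02
tool_pos: [576.1, 1.5, 80.0]
tcp_rot: [180.0, -0.1, 175.5]
ft_force: [-4.5, -0.3, -0.4]
finger_gap: 29.8
grip_force: 45.1
```

apply_moves(angular=[[0, 0, 0], [0, 0, 0], [0, 0, 0], [0, 0, 0]], travel=[[0, 0, -0.1], [0, 0, -0.1], [0, 0, -0.1], [0, 0, 0]], jaw=[0.2, 0.2, 0.2, 0.2])

```text
time: 25.52
tool_pos: [576.4, 1.5, 68.2]
tcp_rot: [180.0, -0.0, 175.5]
ft_force: [-6.0, 0.4, 2.3]
finger_gap: 29.5
grip_force: 45.3
```

apply_moves(angular=[[0, 0, 0], [0, 0, 0], [0, 0, 0], [0, 0, 0], [0, 0, 0], [0, 0, 0], [0, 0, -0.5], [0, 0, -0.5], [0, 0, -0.5], [0, 0, 0], [0, 0, 0], [0, 0, 0], [0, 0, 0]], travel=[[0, 0, 0], [0, 0, 0], [0, 0, 0.3], [0, 0, 0.7], [0, 0, 0.8], [0, 0, 0.6], [0.1, -0.8, 0], [0.1, -0.8, 0], [0.1, -0.8, 0], [0.1, -0.8, 0], [0, 0, 0], [0, 0, 0], [0, 0, 0]], jaw=[0.5, 0.5, 0.5, 0.5, 0.5, 0.5, 0.6, 0.65, 0.65, 0.65, 0.65, 0.65, 0.65])

```text
time: 27.15
tool_pos: [592.6, -125.6, 164.6]
tcp_rot: [180.0, 0.0, 163.6]
ft_force: [0.8, 0.3, 0.6]
finger_gap: 55.3
grip_force: 0.0
```

```bash
python3 - <<'E'
from h import *
w=cam("wrist"); st=r.sense(); print(st["tool_pos"],st["tcp_rot"]); print(bars(w,200))
crop(w,120,120,520,420,2,"w10.png")
E
```

```text
[ 592.52729353 -125.6371472   164.5031338 ] [1.79991284e+02 6.79120666e-03 1.63616555e+02]
[([0, 21, 115, 262, 11053], array([ 44.1, 169.3])), ([464, 108, 83, 112, 5267], array([500.5, 162.8])), ([289, 221, 44, 93, 2149], array([311. , 259.9])), ([602, 332, 38, 47, 650], array([622.3, 358.4])), ([241, 375, 38, 54, 1427], array([258.8, 399.3]))]
```

View pics/w10.png

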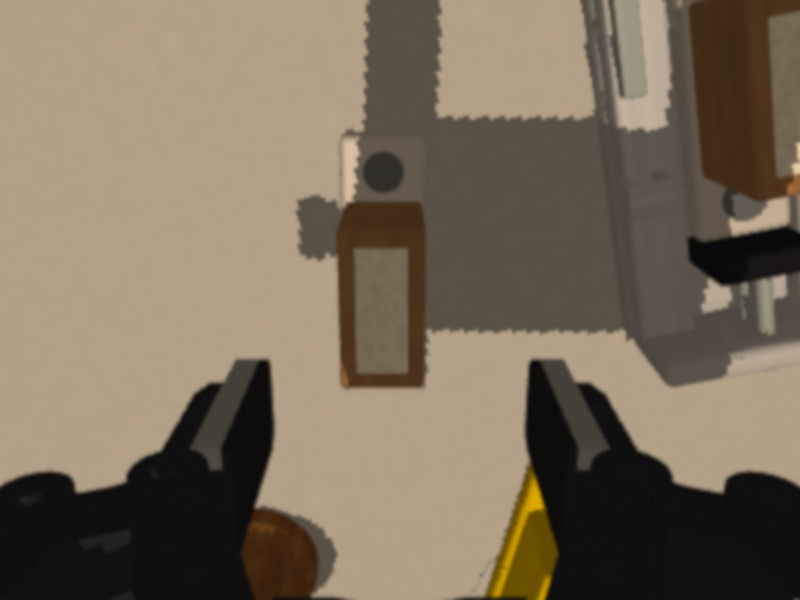

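Bar A's block top is at crop (337–425, 232–387), aligned with the image, and the first bar sits in its lane at the right. The mill is at lower left, well clear.

```bash
python3 - <<'E'
from h import *
w=cam("wrist"); f=lambda x,y,z: ray(w,120+(x-.5)/2,120+(y-.5)/2,z).round(1)
c=np.array([f(338,238,56),f(424,235,56),f(425,387,56),f(342,387,56)]);print(c,c.mean(0)); print("hole",f(383,172,14),"block front base",f(383,203,14))
d=(c[3]+c[2]-c[0]-c[1])/2; print(np.degrees(np.arctan2(d[1],d[0])),np.linalg.norm(d),np.linalg.norm(c[0]-c[1]))
E
```

```text
[[ 575.6 -141.6   56. ]
 [ 582.7 -113.9   56. ]
 [ 636.8 -128.8   56. ]
 [ 628.4 -157.1   56. ]] [ 605.875 -135.35    56.   ]
hole [ 565.7 -124.    14. ] block front base [ 577.4 -127.5   14. ]
-15.874581724258631 55.56925858781981 28.595454184188082
```

apply_moves(angular=[[0, 0, 0.06], [0, 0, 0], [0, 0, 0], [0, 0, 0], [0, 0, 0], [0, 0, 0], [0, 0, 0], [0, 0, 0], [0, 0, 0], [0, 0, 0]], travel=[[0.34, -0.25, -0.4], [0, 0, -0.8], [0, 0, -0.8], [0, 0, -0.6], [0, 0, -0.31], [0, 0, 0], [0, 0, 0], [0, 0, 0], [0, 0, 0], [0, 0, 0]], jaw=[0.65, 0.65, 0.65, 0.65, 0.65, 0.65, 0.2, 0.2, 0.2, 0.2], force=45)

```text
time: 28.5
tool_pos: [607.2, -136.9, 49.6]
tcp_rot: [180.0, 0.2, 164.0]
ft_force: [-0.1, 1.2, 6.4]
finger_gap: 29.1
grip_force: 45.6
```

apply_moves(angular=[[0, 0, 0], [0, 0, 0], [0, 0, 0], [0, 0, 0.48], [0, 0, 0.48], [0, 0, 0.48], [0, 0, 0], [0, 0, 0], [0, 0, 0], [0, 0, 0], [0, 0, 0], [0, 0, 0], [0, 0, 0], [0, 0, 0]], travel=[[0, 0, 0.6], [0, 0, 1], [0, 0, 1], [-0.153, 0.849, 0], [-0.153, 0.849, 0], [-0.153, 0.849, 0], [-0.153, 0.849, 0], [-0.153, 0.849, 0], [-0.153, 0.849, 0], [-0.153, 0.849, 0], [-0.153, 0.849, 0], [0, 0, 0], [0, 0, 0], [0, 0, 0]], jaw=[0.2, 0.2, 0.2, 0.2, 0.2, 0.2, 0.2, 0.2, 0.2, 0.2, 0.2, 0.2, 0.2, 0.2])

```text
time: 30.25
tool_pos: [557.3, 134.2, 151.9]
tcp_rot: [-180.0, 0.0, 175.5]
ft_force: [0.0, 0.4, -0.4]
finger_gap: 29.3
grip_force: 44.7
```

```bash
python3 - <<'E'
from h import *
w=cam("wrist"); st=r.sense(); print(st["tool_pos"],st["tcp_rot"],st["finger_gap"]); crop(w,120,120,520,420,2,"w11.png")
E
```

```text
[557.31843859 134.15422679 151.87849462] [-1.79988247e+02  1.18775080e-03  1.75478262e+02] 29.43351862525161
```

View pics/w11.png

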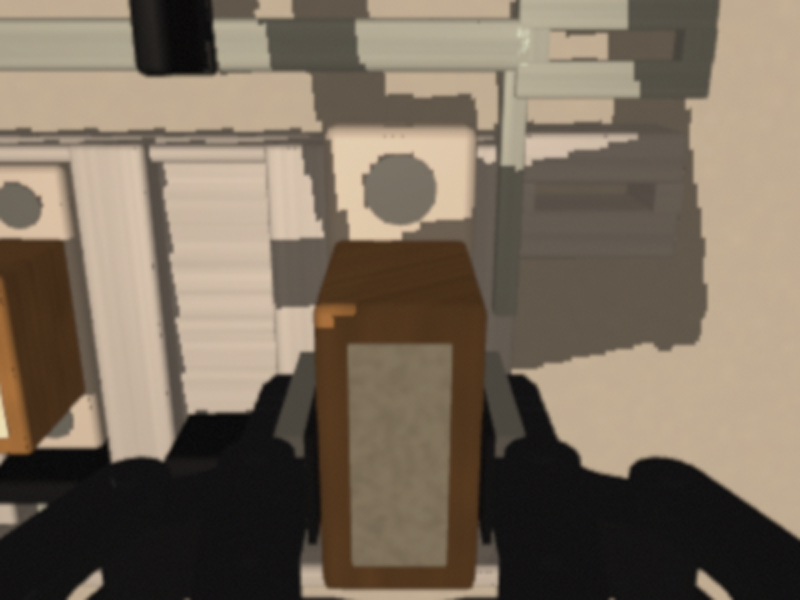

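apply_moves(angular=[[0, 0, 0], [0, 0, 0], [0, 0, 0], [0, 0, 0], [0, 0, 0]], travel=[[0, 0, -0.5], [0, 0, -0.65], [0, 0, -0.45], [0, 0, -0.16], [0, 0, 0]], jaw=[0.2, 0.2, 0.2, 0.2, 0.2])

```text
time: 30.92
tool_pos: [556.9, 135.0, 81.0]
tcp_rot: [-180.0, -0.1, 175.5]
ft_force: [0.1, -0.8, -1.6]
finger_gap: 29.1
grip_force: 44.8
```

apply_moves(angular=[[0, 0, 0], [0, 0, 0], [0, 0, 0], [0, 0, 0], [0, 0, 0], [0, 0, 0], [0, 0, 0]], travel=[[0.15, -0.012, 0], [0.15, -0.012, 0], [0.15, -0.012, 0], [0.15, -0.012, 0], [0.13, -0.01, 0], [0, 0, 0], [0, 0, 0]], jaw=[0.2, 0.2, 0.2, 0.2, 0.2, 0.2, 0.2])

```text
time: 31.8
tool_pos: [586.0, 132.8, 81.3]
tcp_rot: [-180.0, -0.0, 175.6]
ft_force: [-2.9, 1.4, 0.0]
finger_gap: 29.2
grip_force: 45.0
```

apply_moves(angular=[[0, 0, 0], [0, 0, 0], [0, 0, 0], [0, 0, 0], [0, 0, 0], [0, 0, 0], [0, 0, 0]], travel=[[0.05, -0.004, 0], [0, 0, 0], [0, 0, -0.1], [0, 0, -0.1], [0, 0, -0.1], [0, 0, 0], [0, 0, 0]], jaw=[0.2, 0.2, 0.2, 0.2, 0.2, 0.2, 0.2])

```text
time: 32.67
tool_pos: [588.3, 132.6, 69.6]
tcp_rot: [180.0, -0.0, 175.5]
ft_force: [-6.7, 0.2, 4.5]
finger_gap: 29.4
grip_force: 45.5
```

apply_moves(angular=[[0, 0, 0], [0, 0, 0], [0, 0, 0], [0, 0, 0], [0, 0, 0], [0, 0, 0], [0, 0, 0], [0, 0, 0], [0, 0, 0], [0, 0, 0], [0, 0, 0]], travel=[[0, 0, 0], [0, 0, 0], [0, 0, 0.3], [0, 0, 0.9], [0, 0, 1], [0, 0, 1], [-0.6, -0.47, 0.5], [-0.6, -0.47, 0.5], [-0.6, -0.49, 0.5], [0, 0, 0], [0, 0, 0]], jaw=[0.5, 0.5, 0.5, 0.5, 0.5, 0.5, 0.5, 0.5, 0.5, 0.5, 0.5])

```text
time: 34.05
tool_pos: [516.8, 75.6, 258.0]
tcp_rot: [180.0, 0.1, 175.5]
ft_force: [0.1, 0.2, -1.2]
finger_gap: 42.6
grip_force: 0.0
```

```bash
python3 - <<'E'
from h import *
w=cam("wrist"); st=r.sense(); print(st["tool_pos"],st["tcp_rot"])
for n,c in [("L0",(566.8,1.8)),("L2",(577.2,133.4))]: print(n,proj(w,(*c,76)))
hsv=cv2.cvtColor(w["color"],cv2.COLOR_RGB2HSV)
m=cv2.inRange(hsv,(5,110,30),(20,255,200)); n,l,S,c=cv2.connectedComponentsWithStats(m)
for i in range(1,n):
    if S[i,4]>250:
        u,v,a,b=S[i,:4]; hh=cv2.morphologyEx((l==i).astype(np.uint8),cv2.MORPH_CLOSE,np.ones((5,5)))
        ys,xs=np.nonzero(l==i); lo=ys.max(); mid=(u+u+a)/2
        print(S[i],c[i].round(1),"rear edge z76",ray(w,xs[ys>lo-2].mean(),lo,76).round(1),"front base z34",ray(w,xs[ys<v+2].mean(),v,34).round(1), "L/R", ray(w,u,lo,76).round(1),ray(w,u+a-1,lo,76).round(1))
d=dark(w,150,150,560,400,45)
for a,rc,q in d: print("dark",a,np.round(rc[0],1),np.round(rc[1],1),round(rc[2],1))
E
```

```text
[516.57857312  75.69703533 257.27007989] [1.79989051e+02 4.63485460e-03 1.75550604e+02]
L0 (np.float64(243.31274250735447), np.float64(287.1892961932148))
L2 (np.float64(386.6460123176287), np.float64(287.27344284392973))
[ 567   98   73   74 4574] [605.7 135.8] rear edge z76 [487.2 329.8  76. ] front base z34 [428.5 355.9  34. ] L/R [483.7 285.5  76. ] [488.4 345.3  76. ]
[ 227  245   41   72 1333] [248.5 270. ] rear edge z76 [595.4 -12.1  76. ] front base z34 [539.    4.1  34. ] L/R [594.9 -17.8  76. ] [597.9  19.9  76. ]
[ 366  245   39   66 1317] [382.7 268.5] rear edge z76 [601.3 143.7  76. ] front base z34 [549.4 136.2  34. ] L/R [598.9 113.5  76. ] [601.7 149.2  76. ]
[   0  377  107   92 2184] [ 57.9 412.4] rear edge z76 [ 760.3 -295.7   76. ] front base z34 [ 680.8 -206.    34. ] L/R [ 760.3 -296.1   76. ] [ 769.5 -179.7   76. ]
dark 720 [315. 174.] [40. 18.] 90.0
dark 80 [381.5 233. ] [10. 11.] 90.0
dark 6591 [210.5 348. ] [102. 121.] 90.0
dark 7959 [441.  379.8] [202.7  85.2] 27.1
dark 646 [315.  316.5] [19. 32.] 90.0
```

Both bars match the loaded-carrier reference: block front at (539,4) and (549,136), exactly one lane offset apart. Now I'll shut the rail.

apply_moves(angular=[[0, 0, 0], [0, 0, 0], [0, 0, 0], [0, 0, 0], [0, 0, 0], [0, 0, 0], [0, 0, 0], [0, 0, 0], [0, 0, 0], [0, 0, 0], [0, 0, 0]], travel=[[-0.57, 0, -0.5], [-0.57, 0, -0.9], [0, 0, -0.9], [0, 0, -0.9], [0, 0, -0.9], [0, 0, -0.4], [0, 0, 0], [0, 0, 0], [0, 0, 0], [0, 0, 0], [0, 0, 0]], jaw=[0.5, 0.5, 0.5, 0.5, 0.5, 0.5, 0.5, 0.05, 0.05, 0.05, 0.05], force=50)

```text
time: 35.48
tool_pos: [472.1, 75.2, 79.3]
tcp_rot: [180.0, 0.2, 175.5]
ft_force: [-0.8, -1.9, 6.1]
finger_gap: 9.0
grip_force: 51.0
```

apply_moves(angular=[[0, 0, 0], [0, 0, 0], [0, 0, 0], [0, 0, 0], [0, 0, 0], [0, 0, 0], [0, 0, 0], [0, 0, 0], [0, 0, 0]], travel=[[0.2, -0.016, 0], [0.2, -0.016, 0], [0.2, -0.016, 0], [0.2, -0.016, 0], [0.2, -0.016, 0], [0.2, -0.016, 0], [0.09, -0.007, 0], [0, 0, 0], [0, 0, 0]], jaw=[0.05, 0.05, 0.05, 0.05, 0.05, 0.05, 0.05, 0.05, 0.05])

```text
time: 36.6
tool_pos: [522.1, 71.3, 79.2]
tcp_rot: [-180.0, -0.0, 175.5]
ft_force: [-11.4, -1.0, 14.8]
finger_gap: 8.6
grip_force: 52.4
```

apply_moves(angular=[[0, 0, 0], [0, 0, 0], [0, 0, 0], [0, 0, 0], [0, 0, 0], [0, 0, 0]], travel=[[0, 0, 0], [0, 0, 0], [0, 0, 0], [0, 0, 0.3], [0, 0, 0.7], [0, 0, 0.8]], jaw=[0.5, 0.5, 0.5, 0.5, 0.5, 0.5])

```text
time: 37.35
tool_pos: [522.1, 71.3, 150.6]
tcp_rot: [-180.0, -0.0, 175.5]
ft_force: [0.1, -0.9, -0.4]
finger_gap: 42.5
grip_force: 0.0
```

apply_moves(angular=[[0, 0, -0.95], [0, 0, -0.95], [0, 0, -0.95], [0, 0, -0.95], [0, 0, -0.95], [0, 0, -0.95], [0, 0, -0.95], [0, 0, -0.95], [0, 0, -0.95], [0, 0, -0.95], [0, 0, -0.95], [0, 0, -0.95], [0, 0, 0], [0, 0, 0], [0, 0, 0]], travel=[[-0.124, 0.637, 0], [-0.124, 0.637, 0], [-0.124, 0.637, 0], [-0.124, 0.637, 0], [-0.124, 0.637, 0], [-0.124, 0.637, 0], [-0.124, 0.637, 0], [-0.124, 0.637, 0], [-0.124, 0.637, 0], [-0.124, 0.637, 0], [-0.124, 0.637, 0], [-0.124, 0.637, 0], [0, 0, 0], [0, 0, 0], [0, 0, 0]], jaw=[0.5, 0.5, 0.5, 0.5, 0.5, 0.5, 0.5, 0.5, 0.5, 0.5, 0.5, 0.5, 0.5, 0.5, 0.5])

```text
time: 39.22
tool_pos: [463.1, 376.2, 149.6]
tcp_rot: [180.0, 0.0, 84.4]
ft_force: [0.5, -0.2, 0.3]
finger_gap: 42.9
grip_force: 0.0
```

```bash
python3 - <<'E'
from h import *
st=r.sense(); print(st["tool_pos"],st["tcp_rot"],st["finger_gap"])
E
```

```text
[463.09628117 376.23581842 149.64132991] [1.79996746e+02 1.28505127e-02 8.43739255e+01] 42.87434153900433
```

apply_moves(angular=[[0, 0, 0], [0, 0, 0], [0, 0, 0], [0, 0, 0], [0, 0, 0], [0, 0, 0], [0, 0, 0], [0, 0, 0], [0, 0, 0]], travel=[[0, 0.025, -0.5], [0, 0, -0.7], [0, 0, -0.5], [0, 0, -0.2], [0, 0, 0], [0, 0, 0], [0, 0, 0], [0, 0, 0], [0, 0, 0]], jaw=[0.5, 0.5, 0.5, 0.5, 0.5, 0.1, 0.1, 0.1, 0.1], force=50)

```text
time: 40.35
tool_pos: [463.6, 378.6, 74.8]
tcp_rot: [179.9, -0.1, 84.4]
ft_force: [-0.1, 0.4, 5.7]
finger_gap: 13.4
grip_force: 49.4
```

apply_moves(angular=[[0, 0, 0], [0, 0, 0], [0, 0, 0], [0, 0, 0], [0, 0, 0.09], [0, 0, 0], [0, 0, 0], [0, 0, 0], [0, 0, 0], [0, 0, 0], [0, 0, 0]], travel=[[0, 0, 0.3], [0, 0, 0.6], [0, 0, 0.6], [0.382, -0.875, 0], [0.382, -0.875, 0], [0.382, -0.875, 0], [0.382, -0.875, 0], [0.382, -0.875, 0], [0, 0, 0], [0, 0, 0], [0, 0, 0]], jaw=[0.1, 0.1, 0.1, 0.1, 0.1, 0.1, 0.1, 0.1, 0.1, 0.1, 0.1])

```text
time: 41.72
tool_pos: [538.8, 204.0, 133.6]
tcp_rot: [-180.0, -0.0, 85.1]
ft_force: [-0.2, -0.1, -0.1]
finger_gap: 13.1
grip_force: 48.8
```

```bash
python3 - <<'E'
from h import *
st=r.sense(); print(st["tool_pos"],st["tcp_rot"]); w=cam("wrist")
P=[]
for i in range(6):
    r.snapshot("wrist"); P.append(r.sense()["tool_pos"])
print(np.mean(P,0),np.std(P,0))
print("slot end proj",proj(w,(541.2,223,44)))
g=w["color"].mean(2)
np.set_printoptions(linewidth=250)
print("cols 298..340 step1, rows 222..266 step2"); print(g[218:268:2,300:340:1].astype(int))
E
```

```text
[538.75627696 203.98855872 133.58709321] [-1.79987482e+02 -1.19401161e-02  8.51313568e+01]
[538.92100469 203.67159572 133.48573707] [0.08455501 0.20029934 0.02126707]
slot end proj (np.float64(321.08734399286584), np.float64(235.4807624249636))
cols 298..340 step1, rows 222..266 step2
[[76 76 75 75 75 75 75 74 74 75 75 75 75 74 74 74 74 73 73 74 73 74 74 74 74 74 74 73 74 74 75 76 75 75 75 75 75 75 75 75]
 [80 79 79 79 79 79 79 79 80 81 82 81 81 79 79 78 79 79 79 80 79 79 79 79 79 79 78 79 80 80 80 81 81 80 80 80 79 79 80 80]
 [81 81 81 80 81 81 81 82 82 83 83 82 82 82 82 81 81 82 82 82 82 82 81 82 82 82 82 82 82 82 82 83 83 82 81 81 81 81 81 81]
 [81 81 81 81 82 81 82 82 83 84 84 83 82 82 81 82 81 82 81 82 81 82 81 81 82 82 82 81 81 81 82 83 83 83 82 82 82 81 81 81]
 [82 81 81 82 82 82 82 81 83 84 85 82 82 82 81 81 81 81 82 81 81 82 81 81 81 83 82 82 82 82 82 83 83 83 82 82 81 81 82 81]
 [83 82 81 81 81 82 81 81 82 84 84 83 82 83 82 82 82 83 82 83 82 83 83 82 83 82 82 82 83 82 82 83 82 83 82 82 82 81 81 81]
 [83 82 81 81 81 81 82 81 83 84 84 83 83 82 82 82 82 82 82 82 83 82 83 83 83
[... 1561 characters left out ...]
83 80 75 73 73 74 74 74 75 75 75 78 84 89 89 83 79 80 83 82 83 83 83 82 80 81 82 82]
 [83 82 82 81 81 81 82 82 82 83 84 84 83 80 76 74 74 74 74 75 75 75 76 78 84 89 89 84 78 80 82 83 83 83 82 81 80 81 81 82]
 [83 83 82 81 81 82 82 82 83 84 85 83 82 80 75 74 74 75 74 75 75 75 76 78 83 88 89 83 78 81 82 82 82 83 83 81 81 80 82 82]
 [84 82 81 81 81 82 82 82 82 84 85 84 82 80 75 74 74 75 74 74 74 75 75 77 81 89 89 83 78 80 82 83 83 83 82 81 80 81 81 82]
 [83 83 81 82 82 82 82 83 82 84 85 83 82 79 74 73 73 74 73 74 74 75 75 76 81 88 88 84 79 81 83 83 84 83 82 81 80 81 82 82]
 [83 82 81 80 80 81 81 80 77 73 71 69 68 65 60 59 59 60 61 61 60 61 61 61 65 71 72 67 64 68 76 80 83 83 81 81 80 81 82 82]]
```

```bash
python3 - <<'E'
from h import *
w=cam("wrist"); f=lambda x,y,z: ray(w,x,y,z).round(1)
print("slot end",f(320.8,235.3,44),"edges",f(314.2,245,44),f(327.3,245,44)); print("blade end",f(318.6,248.7,62.7),f(313.6,255,62.7),f(323.7,255,62.7))
E
```

```text
slot end [541.3 222.5  44. ] edges [536.8 216.7  44. ] [544.8 216.   44. ]
blade end [539.8 220.   62.7] [536.7 216.5  62.7] [542.4 216.   62.7]
```

apply_moves(angular=[[0, 0, 0], [0, 0, 0], [0, 0, 0], [0, 0, 0], [0, 0, 0], [0, 0, 0], [0, 0, 0], [0, 0, 0], [0, 0, 0], [0, 0, 0], [0, 0, 0]], travel=[[0.026, 0, 0], [0, 0, 0], [0, 0, -0.2], [0, 0, -0.2], [0, 0, -0.2], [0, 0, -0.2], [0, 0, -0.2], [0, 0, -0.2], [0, 0, -0.2], [0, 0, 0], [0, 0, 0]], jaw=[0.1, 0.1, 0.1, 0.1, 0.1, 0.1, 0.1, 0.1, 0.1, 0.1, 0.1])

```text
time: 43.5
tool_pos: [540.4, 203.1, 77.7]
tcp_rot: [180.0, -0.0, 85.1]
ft_force: [0.0, -0.3, -0.0]
finger_gap: 12.8
grip_force: 48.7
```

Inserted freely. I'll seat it to the shoulder, release and withdraw.

apply_moves(angular=[[0, 0, 0], [0, 0, 0], [0, 0, 0], [0, 0, 0], [0, 0, 0], [0, 0, 0], [0, 0, 0], [0, 0, 0]], travel=[[0, 0, -0.08], [0, 0, 0], [0, 0, 0], [0, 0, 0], [0, 0, 0], [0, 0, 0.4], [0, 0, 0.8], [0, 0, 0.8]], jaw=[0.1, 0.1, 0.5, 0.5, 0.5, 0.5, 0.5, 0.5])

```text
time: 44.5
tool_pos: [540.3, 203.1, 156.2]
tcp_rot: [180.0, -0.0, 85.1]
ft_force: [0.7, 1.2, -0.1]
finger_gap: 42.7
grip_force: 0.0
```

apply_moves(angular=[[0, 0, 0], [0, 0, 0], [0, 0, 0], [0, 0, 0], [0, 0, 0], [0, 0, 0]], travel=[[-0.33, -0.43, 0.9], [-0.33, -0.43, 0.9], [-0.33, -0.43, 0.9], [0, 0, 0], [0, 0, 0], [0, 0, 0]], jaw=[0.5, 0.5, 0.5, 0.5, 0.5, 0.5])

```text
time: 45.25
tool_pos: [500.2, 151.6, 261.2]
tcp_rot: [-179.9, 0.0, 85.1]
ft_force: [-0.6, -0.4, -0.4]
finger_gap: 42.4
grip_force: 0.0
```

```bash
python3 - <<'E'
from h import *
w=cam("wrist"); st=r.sense(); print(st["tool_pos"],st["tcp_rot"])
u,v=map(int,proj(w,(540,203,78))); 
for a,rc,c in dark(w,u-30,v-40,u+30,v+40):
    (x0,y0),(x1,y1)=c.min(0),c.max(0); print("key",a,[x0,x1,y0,y1],ray(w,(x0+x1)/2,y0,78).round(1),ray(w,(x0+x1)/2,y1,78).round(1))
u,v=map(int,proj(w,(521,73,78)))
for a,rc,c in dark(w,u-30,v-20,u+30,v+20):
    (x0,y0),(x1,y1)=c.min(0),c.max(0); print("tab",a,[x0,x1,y0,y1],ray(w,x0,y0,78).round(1),ray(w,x1,y0,78).round(1))
for n,p in [("bar0",(566.8,1.8,76)),("bar2",(577.2,133.4,76))]: print(n,proj(w,p))
hsv=cv2.cvtColor(w["color"],cv2.COLOR_RGB2HSV); m=cv2.inRange(hsv,(5,110,30),(20,255,200)); n,l,S,c=cv2.connectedComponentsWithStats(m)
for i in range(1,n):
    if S[i,4]>250: print(S[i],c[i].round(1))
t=cam("top"); 
for q,v in [("mill",(424,160)),("shaker",(232,311)),("jar",(477,174)),("cup",(172,184))]:
    print(q, np.abs(t["color"].astype(int)-cv2.imread("pics/top0.png")[:,:,::-1])[v[1]-12:v[1]+12,v[0]-12:v[0]+12].mean().round(2))
E
```

```text
[500.11928379 151.63854146 261.05005412] [-1.79874019e+02  3.17878182e-02  8.50902495e+01]
key 991 [np.float64(352.0), np.float64(371.0), np.float64(138.0), np.float64(192.0)] [540.3 224.2  78. ] [538.1 180.4  78. ]
tab 734 [np.float64(332.0), np.float64(364.0), np.float64(287.0), np.float64(310.0)] [506.5  95.   78. ] [535.9  92.5  78. ]
tab 244 [np.float64(369.0), np.float64(378.0), np.float64(299.0), np.float64(326.0)] [540.  80.  78.] [548.4  79.3  78. ]
bar0 (np.float64(398.92378735887576), np.float64(366.90256881782045))
bar2 (np.float64(407.7548389472454), np.float64(240.4208844105215))
[ 213    0   80   21 1498] [255.8   9.3]
[ 599   46   41   64 2126] [621.5  79.6]
[ 370  215   73   40 1694] [403.3 231.5]
mill 3.65
shaker 23.96
jar 3.69
cup 3.28
```

```bash
python3 -c "
from bench import r
print(r.hand_in())"
```

```text
the job is handed in; nothing more can be done
None
```

The job is handed in with no verdict returned: both bars are loaded, the carrier is in the tray, the rail is shut and the blade is back in its lock slot. My last camera check matched on all of these, except that I didn't re-measure the shaker, whose patch of the top view looked different, probably because of the arm's shadow.

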